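# Reset the cane cutter to the gauge and pack the cut rounds

## Task

Change the cane cutter over to the next batch: lay the gauge blade flat on the cutter's table under the upper blade, let go of it, turn the adjusting screw clockwise until the blade just drags on the gauge (touching it lightly, not clamped hard), then draw the gauge out without changing the setting and lay it flat in its rest, the trough on the cutter's base plate. Pack all the rounds cut so far flat in one layer in the shallow round tin, one in the middle and the others round it as in a honeycomb, before or after setting the cutter. Leave the workshop's other things where they stand, and let nothing fall over.

Things in the scene. Friction and masses are not known exactly. Their poses are not given: they have to be found in the camera images.
- cutter: bench cutter fixed to the table: grey base plate 172x165x12 mm; flat steel table on it, 46 mm wide, top 32 mm up, from 112 mm before to 38 mm behind the blade; over it a bridge on two posts 80 mm apart, 36 mm deep, top 102 mm up, with the screw; a lever folded back behind. Origin on the bench under the blade edge; x from the open front (robot side) to the back, y left, z up. Place varies, turned up to 0.22 rad
- screw (a joint): vertical adjusting screw on the bridge, angle in rad, 0 to 8, grows clockwise seen from above; clockwise lowers the blade 1.6 mm per rad. The free gap between blade and table is 14 mm minus 1.6 mm per rad. Stiff (0.06 N m), stays where it is left. At 0 its cross-bar lies along the cutter's x axis; the bar turns with it
- screw_head (a point): middle of the screw's dark steel cross-bar, on the screw axis, 130 mm above the bench: bar 48 mm long, 11 mm thick, 22 mm high (119 to 141 mm above the bench), on a collar 32 mm across; nothing stands beside it
- blade_edge (a point): middle of the lower edge of the upper blade (48 mm wide across the cutter, 7 mm thick, round edge). It hangs on springs in its carriage: something in the gap that presses on it lifts it by up to 8 mm, 3 N per mm; it springs back when that is gone. Just dragging on the gauge means lifted some 0.5 to 2 mm
- gap (a point): point on the table straight below the blade edge, 32 mm above the bench; axes as the cutter's. The gap is the height of blade_edge over this point
- rest (a point): middle of the floor of the gauge rest, a trough on the left of the cutter's base plate: 34 mm wide between two rails 6 mm high, 144 mm long, open at both ends, floor 12 mm above the bench, along the cutter's x axis; axes as the cutter's
- gauge: loose gauge blade: flat steel bar 125x24x6 mm with an upright dark wooden grip near one end (22 mm along the bar, 10 mm thick across it, top 32 mm above the bar's underside). Origin under the middle of the bar; x along the bar from the grip to the plain end, z up; the grip's middle is at x = -49 mm. 90 g
- tin: the loose shallow round steel tin: 125 mm across, about 119 mm free inside, wall 12 mm high, floor 2 mm thick. Origin at the middle of its underside. 0.6 kg; it takes at most one layer of seven rounds, one in the middle and six round it
- round1: one of the alike round slices of patterned glass cane: 36 mm across, 14 mm thick, edges eased 1.5 mm, 35 g, lying flat on the bench. Origin at its centre (7 mm above what it lies on), z along its axis; both faces are alike. Absent (None) in some starts: 5 to 7 are there
- round2: one of the alike round slices of patterned glass cane: 36 mm across, 14 mm thick, edges eased 1.5 mm, 35 g, lying flat on the bench. Origin at its centre (7 mm above what it lies on), z along its axis; both faces are alike. Absent (None) in some starts: 5 to 7 are there
- round3: one of the alike round slices of patterned glass cane: 36 mm across, 14 mm thick, edges eased 1.5 mm, 35 g, lying flat on the bench. Origin at its centre (7 mm above what it lies on), z along its axis; both faces are alike. Absent (None) in some starts: 5 to 7 are there
- round4: one of the alike round slices of patterned glass cane: 36 mm across, 14 mm thick, edges eased 1.5 mm, 35 g, lying flat on the bench. Origin at its centre (7 mm above what it lies on), z along its axis; both faces are alike. Absent (None) in some starts: 5 to 7 are there
- round5: one of the alike round slices of patterned glass cane: 36 mm across, 14 mm thick, edges eased 1.5 mm, 35 g, lying flat on the bench. Origin at its centre (7 mm above what it lies on), z along its axis; both faces are alike. Absent (None) in some starts: 5 to 7 are there
- round6: one of the alike round slices of patterned glass cane: 36 mm across, 14 mm thick, edges eased 1.5 mm, 35 g, lying flat on the bench. Origin at its centre (7 mm above what it lies on), z along its axis; both faces are alike. Absent (None) in some starts: 5 to 7 are there
- round7: one of the alike round slices of patterned glass cane: 36 mm across, 14 mm thick, edges eased 1.5 mm, 35 g, lying flat on the bench. Origin at its centre (7 mm above what it lies on), z along its axis; both faces are alike. Absent (None) in some starts: 5 to 7 are there
- glue_bottle: a bystander: glue bottle, 59 mm wide, 152 mm high, origin under its middle
- tape_roll: a bystander: roll of masking tape 111 mm across, 25 mm high, lying flat
- nippers: a bystander: pair of nippers 188 mm long, 14 mm high, lying flat
- tweezers: a bystander: steel tweezers 125 mm long, 8 mm high
- blade: the upper blade itself with its holder, moving with the screw; origin as blade_edge
Things that resemble listed ones, but are neither listed nor needed, are in the scene too. Leave any purple or yellow look-alike of the round1 alone. Leave any pink look-alike of the round2 alone.

How it is judged (in metres and radians):
On the way, in this order (a step that is already met when the one before it is completed fails the run):
1. the gauge blade lies flat in the gap, let go, and the upper blade just drags on it (0.6 to 8.5 N) (x of gauge in the frame of gap between -0.06 and 0.06 m and y of gauge in the frame of gap between -0.025 and 0.025 m and z of gauge in the frame of gap below 0.003 m and contact force between gauge and blade between 0.6 and 8.5 N and contact force between the fingers and gauge below 0.05 N), for 0.3 s.
2. the gauge is drawn out of the gap again (horizontal distance between gauge and gap above 0.068 m), for 0.1 s.
At the end, for the whole second after the job is handed in: free gap under the blade 3.0 to 5.9 mm; gauge flat in its rest, middle within 10 mm across and 35 mm along; every round flat on the tin's floor (0.12 rad, 3 mm), centre within 45 mm of the tin's middle, one of them within 10 mm of it; all at rest (z of blade_edge in the frame of gap between 0.003 and 0.0059 m and z of gauge in the frame of rest between -0.004 and 0.004 m and y of gauge in the frame of rest between -0.01 and 0.01 m and x of gauge in the frame of rest between -0.035 and 0.035 m and angle between gauge's own z axis and vertical below 0.12 rad and linear speed of each of gauge, round1, round2, round3, round4, round5, round6, round7 below 0.03 m/s and horizontal distance between any of round1, round2, round3, round4, round5, round6, round7 and tin below 0.01 m and angle between tin's own z axis and vertical below 0.1 rad and z of each of round1, round2, round3, round4, round5, round6, round7 in the frame of tin below 0.012 m and horizontal distance between each of round1, round2, round3, round4, round5, round6, round7 and tin below 0.045 m and angle between the z axis of each of round1, round2, round3, round4, round5, round6, round7 and the z axis of tin, either way round below 0.12 rad); the robot touches nothing.
It fails at once if the blade is screwed down hard on the gauge (over 18 N) (contact force between gauge and blade above 18 N).
It fails at once if the glue bottle is knocked over (angle between glue_bottle's own z axis and vertical above 0.6 rad).
It fails at once if a bystander is pushed away more than 5 cm (distance of any of glue_bottle, tape_roll, nippers, tweezers from where it was at the start of the episode above 0.05 m).
Of round1, round2, round3, round4, round5, round6, round7 only 5 to 7 are there at a start; the rules pass over those that are not, and their reading is None.
At some moment in a run one of round1, round2, round3, round4, round5, round6, round7 may be knocked a few centimetres aside while the robot is not near it.
Once in a run the grip may slacken for a moment while it holds something.
It also fails if it takes over 210 s, if anything falls off the work surface, if the arm or the gripper's body presses on something with over 40 N, if the wrist force passes 120 N, or if a joint passes its speed limit or range.

## Robot

A 6-joint arm with a two-finger parallel gripper is mounted at the origin on a cart in front of the work surface, level with it; the furniture and walls round the work are solid. World frame = base frame: x ahead of the robot, y to its left, z up, the work surface at z = 0. Lengths are in mm, angles in rad, forces in N, time in s.
With the tool pointing down it reaches from about 425 to 950 mm from the base axis. Payload 14.7 kg.
Tool frame: the origin (TCP) lies on the front face of the gripper's body, between the roots of the fingers; the fingertips stand 73 mm ahead of it and the grasp point (between the pads) lies 54 mm ahead of it; z points along the fingers, y is the line along which they close (so a half turn about z gives the same grasp; the last joint's range is limited). The gripper opens to 85 mm and grips with 20 to 120 N. Pads are 22 mm wide; open, the fingers measure 114 mm over their backs; the gripper's body (76 mm by 85 mm) begins 54 mm behind the grasp point. The pads swing forward as they close: fully open they stand 13 mm farther back than shut.
Start: joints at [1.085, 0.48, 1.596, -0, 1.065, -0.047], TCP at [276.131, 588.426, 303.897] pointing down, gripper open.
Joint ranges: [-2.75, 2.75], [-0.82, 2.05], [0.23, 2.67], [-1.56, 4.7], [0.09, 2.69], [-2.92, 2.92]. Speed limits (rad/s): [1.89, 1.89, 2.39, 3.01, 3.01, 3.01].

## Interface

Orientations are given as a 3x3 rotation matrix whose columns are the frame's x, y, z axes.
In Python, from rig import telemetry, snapshot, camera_params, sign_off, models gives the robot as it stands.
- The arm moves only by the tool play_rows, never from a script. Its argument "deltas" is a list of rows, each an object with "claw": the finger opening in m, from 0 to 0.0854; "delta_pos": the shift along the world's x, y, z in m, a list of three; "turn": the turn about the world's z in units of 8 degrees (1.0 is 8 degrees). In form: [{"claw": claw, "delta_pos": [dx, dy, dz], "turn": turn}, ...]. A call has exactly 10 rows; each row is the pose to reach, as a shift and turn from the pose commanded when the call began; what a row does not reach only later rows make up. A row lasts 1/8 s, in which the tool goes at most 62.5 mm and 10.7 degrees, less where a joint would pass 70% of its speed; a pose out of reach is approached as far as the arm can. A call with a gripper value outside its range is refused whole. The fingers move at their own pace and stop on an object; the grip force is fixed at half the most. Time passes only in rows, so rows that repeat a pose let the fingers close, or fill a call up. It gives the time, the measured TCP pose, the force, the opening and the grip force at its end, in the units of the state.
- telemetry.sense(): the state, without advancing time (a new reading comes with each control period).
- snapshot(name): name is "scene" or "top"; returns (picture, depth): 400x640x3 uint8, blue, green, red; 400x640 float32, mm along the optical axis (not along the pixel's ray), 0 where there is no reading.
- camera_params(name): a dict with "intrinsics" (3x3 intrinsics, pixels), "world_to_cam" (4x4, takes a point from world to camera coordinates). Camera axes: x right, y up, looking along -z (the intrinsics and any distortion apply to the point x, -y, -z); pixel columns grow to the right and rows downward; lengths in mm; the calibration is good to about 2 mm. A picture is of the moment at which its call begins. camera_params takes no time and is no camera call.
- sign_off(): hands the job in; it is judged then, once.
Trained networks look in the newest picture that a camera, given by its name, has taken for a name from the list of things; names that differ only in an ending like _2 or _b are one class to them, and where a whole thing is asked for, a point or a joint stands for the part that bears it (a point fixed in the world has none). Each returns a list of dicts, best first, with "conf" (0 to 1); they miss things now and then, are a little off and sometimes report something else, mostly with a low value. They report only what shows in the picture. A call takes as long as a camera call. They do not tell look-alikes from the thing itself.
- models.find_in(camera, label): "box" ([left, top, width, height] in pixels, round what is visible of it).
The state is a dict: "clock": time; "qpos": joint angles; "qvel": joint speeds; "joint_torque": joint torques, N m; "ee_pos": TCP position; "tool_rot": TCP orientation; "wrist_force": force on the tool from outside, world axes, zero at the start; "torque": the same for the moment, N m; "opening": finger opening in mm; "grip_force": force on a finger pad.
Only numpy, scipy, OpenCV 4.12 (cv2) and the standard library are available. Lean on these libraries where they do the work, as an engineer would, in place of code of your own. Each camera call takes 0.05 s, during which the arm holds its last target. There are 200 camera calls.

## Working session

There is one attempt and no reset: what is moved stays moved. The work goes in short steps, Python scripts to look and compute and a tool call to move; the robot and the scene stay as the last step left them, time stands still between calls to the robot, and variables do not carry over. Pictures are saved under pics/ and viewed, at most 14 in all, crops included, and the job is handed in when it is done.

Besides the shell and the picture viewer there is one more tool, called after "Call:" by a JSON object that holds its "fn" and its "kwargs", one argument or row to a line. play_rows: Moves the arm, as the interface text tells. Its arguments: {"type":"object","properties":{"deltas":{"type":"array"}},"required":["deltas"]}

```bash
ls; mkdir -p pics; cat > h.py <<'E'
import numpy as np, cv2
from rig import telemetry, snapshot, camera_params, sign_off, models
def world(cam,depth=None,uv=None,z=None):
    """pixels->world; with depth, or on plane z"""
    P=camera_params(cam);K=np.array(P["intrinsics"]);T=np.linalg.inv(np.array(P["world_to_cam"]))
    uv=np.atleast_2d(np.array(uv,float))
    r=np.c_[(uv[:,0]-K[0,2])/K[0,0],-(uv[:,1]-K[1,2])/K[1,1],-np.ones(len(uv))]
    if z is None:
        d=depth[uv[:,1].astype(int),uv[:,0].astype(int)]
        return (r*d[:,None])@T[:3,:3].T+T[:3,3]
    w=r@T[:3,:3].T
    return T[:3,3]+w*((z-T[2,3])/w[:,2])[:,None]
def project(cam,p):
    P=camera_params(cam);K=np.array(P["intrinsics"]);W=np.array(P["world_to_cam"])
    c=np.atleast_2d(p)@W[:3,:3].T+W[:3,3]
    return np.c_[K[0,2]+K[0,0]*c[:,0]/-c[:,2],K[1,2]-K[1,1]*c[:,1]/-c[:,2]]
def cloud(cam,d):
    v,u=np.mgrid[:400,:640]
    return world(cam,d,np.c_[u.ravel(),v.ravel()]).reshape(400,640,3)
E
python3 - <<'E'
from h import *
print(camera_params("top"),camera_params("scene"))
for c in("top","scene"):
    im,d=snapshot(c);cv2.imwrite(f"pics/{c}0.png",im);np.save(f"{c}0.npy",d)
    for l in("cutter","screw","gauge","tin","round1","glue_bottle","tape_roll","nippers","tweezers","blade","rest"):
        try:print(c,l,[(np.round(x["box"]).astype(int).tolist(),round(x["conf"],2)) for x in models.find_in(c,l)])
        except Exception as e:print(l,e)
print(telemetry.sense())
E
```

```text
pics
{'intrinsics': array([[441.59690693,   0.        , 316.83095181],
       [  0.        , 441.59690693, 196.18947896],
       [  0.        ,   0.        ,   1.        ]]), 'world_to_cam': array([[-1.64615331e-02, -9.99864412e-01,  4.18145400e-04,
         2.30680547e+02],
       [ 9.87002577e-01, -1.61829135e-02,  1.59887544e-01,
        -5.50906595e+02],
       [-1.59859098e-01,  3.04470468e-03,  9.87135147e-01,
        -9.79791403e+02],
       [ 0.00000000e+00,  0.00000000e+00,  0.00000000e+00,
         1.00000000e+00]])} {'intrinsics': array([[431.11757524,   0.        , 321.45437316],
       [  0.        , 431.11757524, 200.12650636],
       [  0.        ,   0.        ,   1.        ]]), 'world_to_cam': array([[ 8.90086833e-01, -4.55693930e-01,  9.40592634e-03,
        -4.00892235e+02],
       [ 3.22937175e-01,  6.45073272e-01,  6.92525852e-01,
        -3.90420881e+02],
       [-3.21647339e-01, -6.13370619e-01,  7.21331736e-01,
        -7.85845770e+02],
       [ 0.00000000e+00,  0.00000000e+00,  0.00000000e+00,
         1.00000000e+00]])}
top cutter [([389, 86, 74, 118], 0.56),
[... 1638 characters left out ...]
     1.06510713e+00, -4.66048059e-02]), 'qvel': array([ 0.00110874,  0.00018697,  0.00243401,  0.0015448 , -0.00220187,
       -0.00181016]), 'joint_torque': array([-8.85670688e-04, -9.50511503e+01, -4.30645216e+01,  2.40797917e-04,
        8.40088196e-04,  1.39739885e-05]), 'ee_pos': array([276.12667542, 588.42641572, 303.89052634]), 'tool_rot': array([[-9.05271290e-01,  4.24833957e-01, -4.99158557e-06],
       [ 4.24833957e-01,  9.05271290e-01, -2.30888941e-05],
       [-5.29020713e-06, -2.30223080e-05, -1.00000000e+00]]), 'wrist_force': array([-0.25054199,  0.35456603,  0.01138964]), 'torque': array([ 0.051925  , -0.02255895, -0.06322959]), 'grip_force': 0.0, 'opening': 85.28739928112616}
```

```bash
python3 - <<'E'
from h import *
im=cv2.imread("pics/top0.png")
cv2.imwrite("pics/a.png",cv2.resize(im[70:320,170:490],(800,600)[:1]*1+(625,) if 0 else (768,600),interpolation=cv2.INTER_CUBIC))
im=cv2.imread("pics/scene0.png")
cv2.imwrite("pics/b.png",cv2.resize(im[140:350,220:500],(800,600),interpolation=cv2.INTER_CUBIC))
E
```

```text
(no output)
```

View pics/a.png

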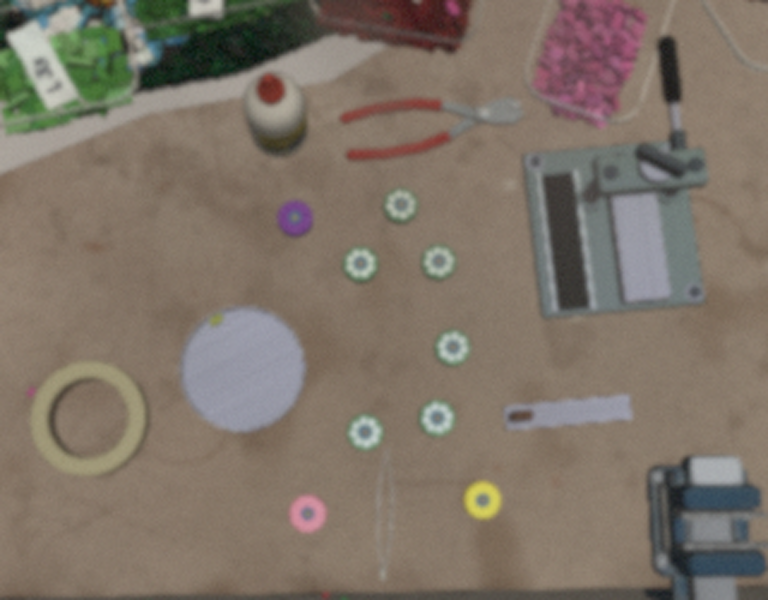

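View pics/b.png

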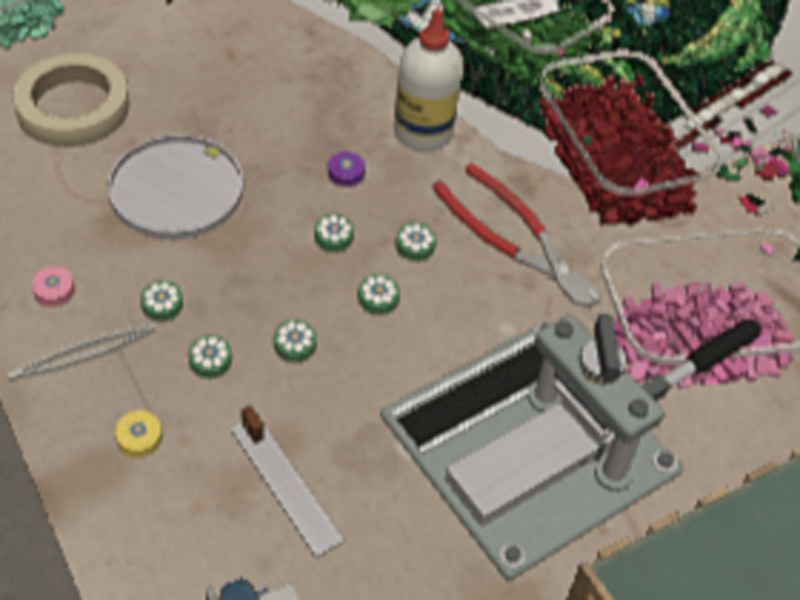

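Two cameras agree. Green/white-flower rounds are at a.png (400,206), (361,265), (438,262), (452,347), (437,418) and (365,432). These are the six rounds. The purple (296,218), pink (308,514) and yellow (483,500) ones are the look-alikes and stay put. The tin is at (243,369), the gauge at (568,412) with its grip on the left, and the cutter is top right.

```bash
cat >> h.py <<'E'
def rounds(tag=None):
    """green-rimmed rounds in top view -> centres, from colour+depth cloud"""
    im,d=snapshot("top")
    if tag: cv2.imwrite(f"pics/{tag}.png",im);np.save(f"{tag}.npy",d)
    hsv=cv2.cvtColor(im,cv2.COLOR_BGR2HSV)
    m=((hsv[...,0]>38)&(hsv[...,0]<90)&(hsv[...,1]>60)).astype(np.uint8)
    m=cv2.morphologyEx(m,cv2.MORPH_CLOSE,np.ones((7,7)))
    n,l,s,c=cv2.connectedComponentsWithStats(m)
    out=[]
    for i in range(1,n):
        if 80<s[i,4]<400 and s[i,2]<25 and s[i,3]<25:
            x,y,w,h=s[i,:4]
            out.append([*c[i],*world("top",uv=c[i],z=12)[0][:2],w,h,s[i,4]])
    return np.array(out),im,d
E
python3 - <<'E'
from h import *
np.set_printoptions(suppress=True,precision=1)
o,im,d=rounds("t1");print(o)
P=cloud("top",d)
# bench noise
print("bench z",np.median(P[300:310,200:260,2]),P[300:310,200:260,2].std())
for r in o:
    u,v=int(r[0]),int(r[1]);print("round z",np.median(P[v-2:v+3,u-2:u+3,2]))
# tin: find
for name,(x,y,w,h) in dict(tin=(245,196,53,54),gauge=(378,230,60,24),cutter=(385,83,85,122)).items():
    Q=P[y-4:y+h+4,x-4:x+w+4].reshape(-1,3);print(name,np.histogram(Q[:,2],bins=np.arange(-6,150,4))[0])
hs=cv2.cvtColor(im,cv2.COLOR_BGR2HSV)
# tin colour mask: low saturation
sat=hs[...,1].astype(int);print("sat tin",sat[223,270],"bench",sat[300,230],"gauge",sat[240,415])
E
cd pics; python3 -c "
import cv2;im=cv2.imread('t1.png')
a=cv2.resize(im[80:210,380:475],(438,600),interpolation=cv2.INTER_CUBIC)
s=cv2.imread('scene0.png');b=cv2.resize(s[245:345,350:490],(700,500),interpolation=cv2.INTER_CUBIC)
cv2.imwrite('c.png',a);cv2.imwrite('d.png',b)"
```

```text
[[ 525.9  176.9  598.8 -283.2   19.    19.   134. ]]
bench z 0.058461473638885764 43.083837596528824
round z 139.6057026297119
tin [ 264 2117 1177   81  108   18    1    0    0    0    0    0    0    0
    0    0    0    0    0    0    0    0    0    0    0    0    0    0
    0    0    0    0    0    0    0    0    0    0]
gauge [ 185 1121  532  266   17    0    1    2   13   26    3    0    0    0
    0    0    0    0    0    0    0    0    0    0    0    0    0    0
    0    0    0    0    0    0    0    0    0    0]
cutter [ 616 3613  997  439 1875  994  581  367  333  652  187    4    7    7
    6    9   10   27   74   74   11    0    1   15   34   60  318  300
  155   31   27   44   17   16   15   29   80    9]
sat tin 22 bench 60 gauge 22
```

View pics/c.png

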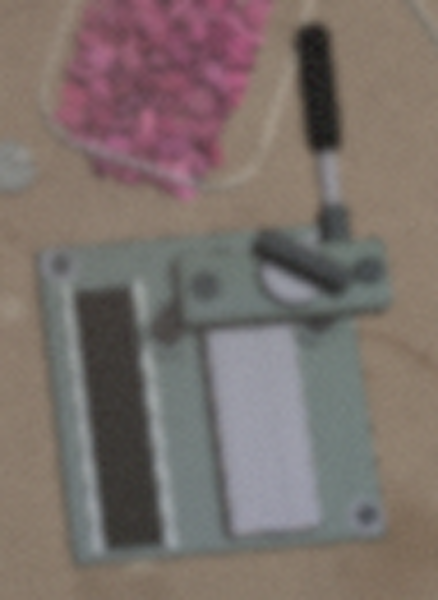

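View pics/d.png

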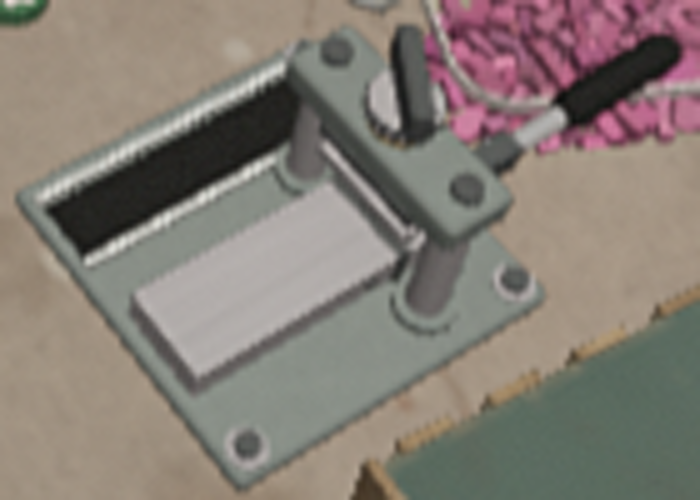

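```bash
cat >> h.py <<'E'
def hmask(P,lo,hi,box):
    x,y,w,h=box;m=np.zeros((400,640),np.uint8)
    m[y:y+h,x:x+w]=((P[y:y+h,x:x+w,2]>lo)&(P[y:y+h,x:x+w,2]<hi));return m
def find_rounds(P,im,box=(270,130,110,160),lo=8,hi=20):
    """round-sized blobs at round height: centre of top face + mean colour"""
    m=hmask(P,lo,hi,box);m=cv2.morphologyEx(m,cv2.MORPH_OPEN,np.ones((3,3)))
    n,l,s,c=cv2.connectedComponentsWithStats(m);out=[]
    for i in range(1,n):
        if s[i,4]<90: continue
        q=P[l==i];hs=cv2.cvtColor(im,cv2.COLOR_BGR2HSV)[l==i]
        (uv,r)=cv2.minEnclosingCircle(np.argwhere(l==i)[:,::-1].astype(np.float32))
        out.append(dict(uv=c[i],n=s[i,4],med=np.median(q,0),w=world("top",uv=c[i],z=13)[0][:2],wc=world("top",uv=uv,z=13)[0][:2],hs=np.median(hs,0),r=r))
    return out
E
python3 - <<'E'
from h import *
np.set_printoptions(suppress=True,precision=1)
im=cv2.imread("pics/t1.png");d=np.load("t1.npy");P=cloud("top",d)
for r in find_rounds(P,im): print(r["uv"],r["n"],r["w"],r["wc"],r["med"],r["hs"])
Ps=cloud("scene",np.load("scene0.npy"))
def rect(p,name):
    c,s,a=cv2.minAreaRect(p[:,:2].astype(np.float32));print(name,np.array(c),np.array(s),"ang",a,len(p),"zmed",np.median(p[:,2]),"med",np.median(p[:,:2],0))
for nm,PP in(("top",P),("scene",Ps)):
    a=(PP[...,0]>540)&(PP[...,0]<760)&(PP[...,1]<120)&(PP[...,1]>-110)
    H=PP[...,2]
    def blob(lo,hi,mn=15,extra=None):
        m=(a&(H>lo)&(H<hi)) if extra is None else (extra&(H>lo)&(H<hi))
        m=cv2.morphologyEx(m.astype(np.uint8),cv2.MORPH_OPEN,np.ones((3,3)) if mn>50 else np.ones((2,2)))
        n,l,s,c=cv2.connectedComponentsWithStats(m);i=1+np.argmax(s[1:,4]);return PP[l==i]
    print(nm)
    rect(blob(28,36,60),"table"); rect(blob(97,108,60),"bridge"); rect(blob(134,148,20),"bar"); rect(blob(8,40,60),"base")
    g=(PP[...,0]>380)&(PP[...,0]<540)&(PP[...,1]<120)&(PP[...,1]>-110)
    rect(blob(3.5,11,20,g),"gauge bar"); rect(blob(24,38,15,g),"grip")
    t=(PP[...,0]>420)&(PP[...,0]<600)&(PP[...,1]<430)&(PP[...,1]>250)
    q=PP[t&(H>7)&(H<18)];rect(q,"tinrim")
    f=lambda x:np.hypot(q[:,0]-x[0],q[:,1]-x[1])-61
    from scipy.optimize import least_squares
    print(least_squares(f,np.median(q[:,:2],0),loss="soft_l1").x)
E
```

```text
[336.4 155.4] 165 [659.2 172.4] [659.1 172.5] [659.4 173.1  14. ] [ 46.  27. 144.]
[292.4 160.7] 154 [647.8 279.4] [647.6 279.3] [646.8 280.   14. ] [142.  107.5 130. ]
[319.4 179.9] 171 [599.3 214.6] [599.3 214.9] [599.  215.4  13.8] [ 53.  29. 155.]
[352.  179.1] 177 [600.1 136.3] [599.9 136.5] [599.9 136.5  14.4] [ 50.  27. 149.]
[357.8 214.6] 175 [513.8 125. ] [513.4 124.9] [513.1 124.9  14.2] [ 64.  25. 159.]
[351.2 244. ] 183 [444.5 142.6] [444.6 142.3] [444.4 143.1  14.5] [ 71.  27. 163.]
[321.3 250. ] 180 [431.8 213.2] [431.9 213. ] [431.7 213.7  14.1] [ 69.   26.5 165. ]
[369.9 277.9] 178 [365.6 101.5] [364.9 101.3] [365.4 101.7  14.3] [ 28. 137. 198.]
[297.7 283. ] 163 [356.7 269.1] [355.6 269.7] [356.7 268.5  14.2] [173.  76. 198.]
top
table [608.2 -61.8] [107.5  46.3] ang 3.5670650005340576 809 zmed 32.30970195421048 med [607.5 -61.8]
bridge [664.7 -27.7] [35.2 45.6] ang 6.833653926849365 260 zmed 101.94062431713911 med [661.6 -27.7]
bar [663.1 -64.2] [54.6 19. ] ang 77.76301574707031 117 zmed 139.0846289005276 med [663.6 -59.6]
base [632.5 -35.3] [171.8 152.5] ang 4.0628
[... 412 characters left out ...]
4] ang 4.798051357269287 984 zmed 30.84116518533159 med [612.2 -66. ]
bridge [703.5 -56.4] [107.6 101.2] ang 5.6848554611206055 701 zmed 100.89868979308199 med [671.  -82.8]
bar [ 506.1 -198.9] [697.9  24.1] ang 39.77092742919922 108 zmed 138.22391146765165 med [669.2 -62.5]
base [635.  -39.2] [171.7 154.3] ang 4.7762346267700195 3522 zmed 13.272773591309829 med [613.2 -51.6]
gauge bar [452.9   6.1] [ 26.5 117.9] ang 4.463124752044678 366 zmed 4.754849039675889 med [452.4  -2.7]
grip [ 341.4 -166.2] [540.9  13.1] ang 64.33988952636719 42 zmed 29.52489146425313 med [447.3  55.3]
tinrim [497.1 352. ] [124.2 168.5] ang 5.804223537445068 199 zmed 9.850440714215324 med [472.5 365.5]
[498.2 331.3]
```

```bash
python3 - <<'E'
from h import *
np.set_printoptions(suppress=True,precision=1)
im=cv2.imread("pics/t1.png");P=cloud("top",np.load("t1.npy"));Ps=cloud("scene",np.load("scene0.npy"))
for nm,PP in(("top",P),("scene",Ps)):
    H=PP[...,2];X=PP[...,0];Y=PP[...,1]
    t=PP[(H>27)&(H<37)&(X>545)&(X<650)&(Y<-25)&(Y>-100)]
    L=[]
    for x in np.arange(565,640,5):
        q=t[abs(t[:,0]-x)<4,1]
        if len(q)>8:L.append((x,np.percentile(q,3),np.percentile(q,97)))
    L=np.array(L);fl=np.polyfit(L[:,0],L[:,1],1);fr=np.polyfit(L[:,0],L[:,2],1)
    print(nm,"edge angles deg",np.degrees(np.arctan([fl[0],fr[0]])),"mid y@600",np.polyval(fl,600)/2+np.polyval(fr,600)/2,"width",np.polyval(fr,600)-np.polyval(fl,600),"front x",np.percentile(t[:,0],[1,2,4]))
    for lo,hi,b,n in((3.5,10,(425,475,-70,75),"gaugebar"),(24,38,(425,475,30,80),"grip"),(134,146,(630,700,-100,-30),"bar"),(8,40,(545,750,-140,80),"base")):
        q=PP[(H>lo)&(H<hi)&(X>b[0])&(X<b[1])&(Y>b[2])&(Y<b[3])][:,:2]
        c,s,a=cv2.minAreaRect(q.astype(np.float32));e,v=np.linalg.eigh(np.cov(q.T));
        print(n,len(q),"rect",np.array(c),np.array(s),a,"mean",q.mean(0),"pca",np.degrees(np.arctan2(v[1,1],v[0,1])))
a=np.radians(4.3);R=np.array([[np.cos(a),-np.sin(a)],[np.sin(a),np.cos(a)]])
for g in(11,6):
  for y in(-24,24):
    p=np.r_[[667,-60]+R@[-3.5,y],32+g];uv=project("scene",p)[0];print(g,y,uv,"in d.png",(uv-[350,245])*5)
E
```

```text
top edge angles deg [4.1 4. ] mid y@600 -62.215434742055194 width 43.47962132171639 front x [554.9 556.8 557.9]
gaugebar 465 rect [450.9   2.8] [142.8  47.1] 87.92694091796875 mean [447.8   8.5] pca 93.4447680949354
grip 44 rect [444.6  62.2] [ 9.3 20.5] 0.5349087119102478 mean [444.4  61.8] pca 94.42663144792809
bar 118 rect [666.1 -57.1] [47.  11.5] 61.80126953125 mean [665.7 -56.9] pca 60.676270724432
base 3940 rect [651.4 -24.8] [211.5 194.4] 4.286046981811523 mean [622.3 -32.8] pca -136.52104805640647
scene edge angles deg [4.1 4.4] mid y@600 -66.3234123409511 width 43.277508991595056 front x [557.7 558.4 560.1]
gaugebar 435 rect [450.7   8. ] [ 24.4 128. ] 4.351580619812012 mean [450.9   1.6] pca 95.86603793488904
grip 43 rect [446.3  58.3] [ 9.  20.4] 3.072711229324341 mean [446.3  57.3] pca 92.90032267577166
bar 109 rect [668.5 -60.6] [47.6 11.4] 59.84916687011719 mean [667.8 -60.9] pca 61.10664597411304
base 4220 rect [652.5 -28.1] [209.7 195.3] 4.283200263977051 mean [619.2 -54.1] pca 104.07091387717718
11 -24 [429.6 294.2] in d.png [398.  245.9]
11 24 [415.  277.8] in d.png [324.8 164.1]
6 -24 [429.1 295.4] in d.png [395.7 252.2]
6 24 [414.6 279.1] in d.png [322.9 170.5]
```

Call:
{"fn": "play_rows", "kwargs": {
  "deltas": [
    {"claw": 0.04,"delta_pos": [0.017,-0.053,-0.005],"turn": -0.8},
    {"claw": 0.04,"delta_pos": [0.034,-0.106,-0.01],"turn": -1.6},
    {"claw": 0.04,"delta_pos": [0.051,-0.16,-0.02],"turn": -2.4},
    {"claw": 0.04,"delta_pos": [0.07,-0.215,-0.03],"turn": -3.2},
    {"claw": 0.04,"delta_pos": [0.087,-0.27,-0.04],"turn": -4.0},
    {"claw": 0.04,"delta_pos": [0.104,-0.325,-0.05],"turn": -4.8},
    {"claw": 0.04,"delta_pos": [0.12,-0.38,-0.07],"turn": -5.6},
    {"claw": 0.04,"delta_pos": [0.137,-0.43,-0.1],"turn": -6.4},
    {"claw": 0.04,"delta_pos": [0.154,-0.48,-0.13],"turn": -7.2},
    {"claw": 0.04,"delta_pos": [0.169,-0.528,-0.154],"turn": -7.6}
  ]
}}

```text
clock: 2.5
ee_pos: [445.6, 58.7, 149.1]
tool_rot: [[-0.068, 0.998, 0.001], [0.998, 0.068, 0.0], [-0.0, 0.001, -1.0]]
wrist_force: [0.5, 0.1, 0.1]
opening: 40.0
grip_force: 0.0
```

Call:
{"fn": "play_rows", "kwargs": {
  "deltas": [
    {"claw": 0.04,"delta_pos": [0,0,0],"turn": 0},
    {"claw": 0.04,"delta_pos": [0,0,0],"turn": 0},
    {"claw": 0.04,"delta_pos": [0,0,0],"turn": 0},
    {"claw": 0.04,"delta_pos": [0,0,0],"turn": 0},
    {"claw": 0.04,"delta_pos": [0,0,0],"turn": 0},
    {"claw": 0.04,"delta_pos": [0,0,0],"turn": 0},
    {"claw": 0.04,"delta_pos": [0,0,0],"turn": 0},
    {"claw": 0.04,"delta_pos": [0,0,0],"turn": 0},
    {"claw": 0.04,"delta_pos": [0,0,0],"turn": 0},
    {"claw": 0.04,"delta_pos": [0,0,0],"turn": 0}
  ]
}}

```text
clock: 3.75
ee_pos: [445.1, 60.4, 149.9]
tool_rot: [[-0.071, 0.997, -0.0], [0.997, 0.071, -0.0], [-0.0, -0.0, -1.0]]
wrist_force: [-0.4, 0.2, -0.9]
opening: 39.7
grip_force: 0.0
```

```bash
python3 - <<'E'
from h import *
np.set_printoptions(suppress=True,precision=1)
s=telemetry.sense();print(s["clock"],s["ee_pos"],np.degrees(np.arctan2(s["tool_rot"][1,1],s["tool_rot"][0,1])),s["opening"],s["qpos"])
e=s["ee_pos"];im,d=snapshot("scene");cv2.imwrite("pics/s1.png",im);P=cloud("scene",d)
m=(abs(P[...,0]-e[0])<70)&(abs(P[...,1]-e[1])<80)&(P[...,2]>45)&(P[...,2]<e[2]+40)
q=P[m];print(np.histogram(q[:,2],bins=np.arange(45,190,5)))
for lo in range(60,150,10):
    r=q[(q[:,2]>lo)&(q[:,2]<lo+10)]
    if len(r)>3:print(lo,len(r),np.percentile(r[:,:2],[3,50,97],axis=0).ravel())
uv=project("scene",e)[0].astype(int);cv2.imwrite("pics/e.png",cv2.resize(im[max(0,uv[1]-70):uv[1]+80,uv[0]-100:uv[0]+100],(800,600),interpolation=cv2.INTER_CUBIC));print(uv)
E
```

```text
3.75 [445.1  60.4 149.9] 4.053037836876453 39.66303382859365 [ 0.1  0.5  2.2 -0.   0.5 -0. ]
(array([  0,   0,   0,   0,   0,   0,   6,  14,  27,  24,  27,  26,  26,
        23,  21,  29,  64, 107,  45,  44,  81,  56,  60,  54,  67,  85,
       159, 121]), array([ 45,  50,  55,  60,  65,  70,  75,  80,  85,  90,  95, 100, 105,
       110, 115, 120, 125, 130, 135, 140, 145, 150, 155, 160, 165, 170,
       175, 180, 185]))
70 6 [426.7  51.  466.1  55.6 467.2  66. ]
80 41 [413.9  46.6 465.3  50.6 477.2  69.1]
90 51 [412.7  45.9 465.   51.6 477.4  69.9]
100 52 [412.8  45.9 465.2  50.9 478.2  70.3]
110 44 [411.7  45.8 466.4  51.1 471.3  70.9]
120 93 [400.9  43.4 421.3  49.9 492.   66.1]
130 152 [395.8  43.1 472.9  54.5 497.   70.8]
140 125 [392.4  40.5 427.   49.7 501.6  69.7]
[305 252]
```

View pics/e.png

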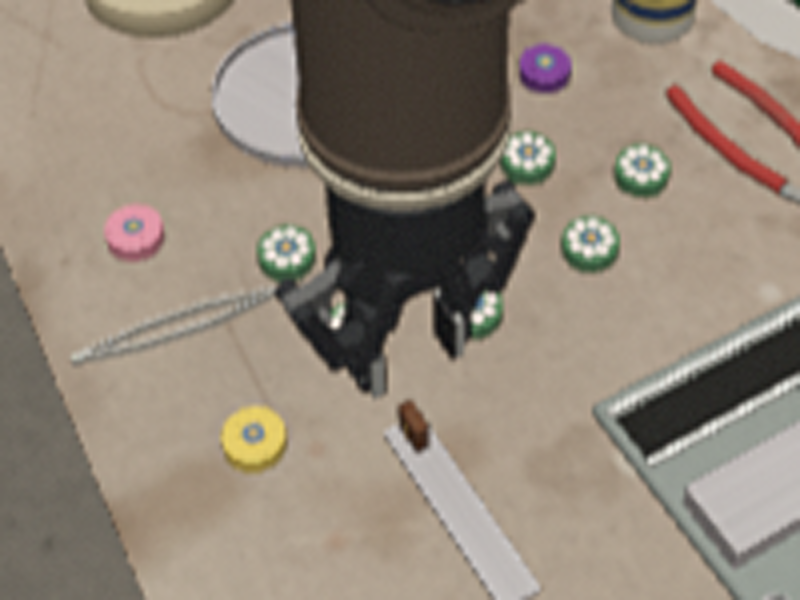

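The fingers are open over the gauge grip (e.png ≈(413,425)). The tips measure about 70 mm ahead of the TCP, as expected. Next I descend and grip.

Call:
{"fn": "play_rows", "kwargs": {
  "deltas": [
    {"claw": 0.04,"delta_pos": [0,0,-0.03],"turn": 0},
    {"claw": 0.04,"delta_pos": [0,0,-0.055],"turn": 0},
    {"claw": 0.04,"delta_pos": [0,0,-0.068],"turn": 0},
    {"claw": 0.04,"delta_pos": [0,0,-0.068],"turn": 0},
    {"claw": 0.0,"delta_pos": [0,0,-0.068],"turn": 0},
    {"claw": 0.0,"delta_pos": [0,0,-0.068],"turn": 0},
    {"claw": 0.0,"delta_pos": [0,0,-0.068],"turn": 0},
    {"claw": 0.0,"delta_pos": [0,0,-0.068],"turn": 0},
    {"claw": 0.0,"delta_pos": [0,0,-0.068],"turn": 0},
    {"claw": 0.0,"delta_pos": [0,0,-0.068],"turn": 0}
  ]
}}

```text
clock: 5.05
ee_pos: [445.6, 60.5, 82.7]
tool_rot: [[-0.071, 0.997, 0.001], [0.997, 0.071, 0.0], [0.0, 0.001, -1.0]]
wrist_force: [-1.9, -0.8, 8.3]
opening: 8.6
grip_force: 58.9
```

Call:
{"fn": "play_rows", "kwargs": {
  "deltas": [
    {"claw": 0.0,"delta_pos": [0,0,0.02],"turn": 0},
    {"claw": 0.0,"delta_pos": [0,0,0.06],"turn": 0},
    {"claw": 0.0,"delta_pos": [0.01,-0.016,0.06],"turn": 1.3},
    {"claw": 0.0,"delta_pos": [0.02,-0.032,0.06],"turn": 2.6},
    {"claw": 0.0,"delta_pos": [0.03,-0.048,0.06],"turn": 3.9},
    {"claw": 0.0,"delta_pos": [0.04,-0.064,0.06],"turn": 5.2},
    {"claw": 0.0,"delta_pos": [0.05,-0.08,0.06],"turn": 6.5},
    {"claw": 0.0,"delta_pos": [0.06,-0.096,0.06],"turn": 7.8},
    {"claw": 0.0,"delta_pos": [0.07,-0.112,0.06],"turn": 9.1},
    {"claw": 0.0,"delta_pos": [0.0825,-0.1295,0.06],"turn": 10.4}
  ]
}}

```text
clock: 6.3
ee_pos: [527.9, -69.6, 142.5]
tool_rot: [[-0.999, 0.042, 0.0], [0.042, 0.999, -0.0], [-0.0, -0.0, -1.0]]
wrist_force: [0.0, -0.6, -1.9]
opening: 8.5
grip_force: 58.8
```

Call:
{"fn": "play_rows", "kwargs": {
  "deltas": [
    {"claw": 0.0,"delta_pos": [0,0,0],"turn": 0.87},
    {"claw": 0.0,"delta_pos": [0,0,0],"turn": 0.87},
    {"claw": 0.0,"delta_pos": [0,0,0],"turn": 0.87},
    {"claw": 0.0,"delta_pos": [0,0,0],"turn": 0.87},
    {"claw": 0.0,"delta_pos": [0,0,0],"turn": 0.87},
    {"claw": 0.0,"delta_pos": [0,0,0],"turn": 0.87},
    {"claw": 0.0,"delta_pos": [0,0,0],"turn": 0.87},
    {"claw": 0.0,"delta_pos": [0,0,0],"turn": 0.87},
    {"claw": 0.0,"delta_pos": [0,0,0],"turn": 0.87},
    {"claw": 0.0,"delta_pos": [0,0,0],"turn": 0.87}
  ]
}}

```text
clock: 7.55
ee_pos: [527.6, -69.1, 141.9]
tool_rot: [[-0.997, -0.074, -0.0], [-0.074, 0.997, 0.0], [0.0, 0.0, -1.0]]
wrist_force: [-0.3, -0.1, -1.4]
opening: 8.8
grip_force: 58.7
```

```bash
python3 - <<'E'
from h import *
np.set_printoptions(suppress=True,precision=1)
s=telemetry.sense();e=s["ee_pos"];print(s["clock"],e,np.degrees(np.arctan2(s["tool_rot"][1,1],s["tool_rot"][0,1])),s["opening"],s["qpos"])
for c in("top","scene"):
    im,d=snapshot(c);cv2.imwrite(f"pics/{c}2.png",im);P=cloud(c,d);H=P[...,2]
    q=P[(H>45)&(H<85)&(P[...,0]>e[0]+18)&(P[...,0]<e[0]+122)&(abs(P[...,1]-e[1]-8)<25)]
    print(c,len(q));
    if len(q)>20:
        for x in range(20,115,15):
            r=q[abs(q[:,0]-e[0]-x)<6]
            if len(r)>4:print(x,r[:,1].mean(),np.median(r[:,2]),len(r))
        print(np.percentile(q[:,0],98))
im=cv2.imread("pics/scene2.png");cv2.imwrite("pics/f.png",cv2.resize(im[200:350,300:500],(800,600),interpolation=cv2.INTER_CUBIC))
E
```

```text
7.55 [527.6 -69.1 141.9] 94.2152378170028 8.809857453585117 [-0.2  0.5  2.   0.   0.6 -1.8]
top 392
20 -57.11293800924083 65.59705003259683 10
35 -63.371810064772625 65.5266264988091 48
50 -63.41459717713574 65.48471086566974 60
65 -62.39144507622519 64.86549535843443 58
80 -61.5714489558617 65.13485883210427 56
95 -60.46562735536532 65.07454889546034 58
110 -58.909927447940056 64.41082738795922 22
635.2364755594753
scene 273
35 -65.75477712535327 65.15988419864931 8
65 -68.87196457009999 64.28101231815401 51
80 -66.27902294888605 64.05841600684852 64
95 -64.68224472563035 64.03021881955522 62
110 -64.19252121497972 63.250709297589594 38
638.3520056830318
```

View pics/f.png

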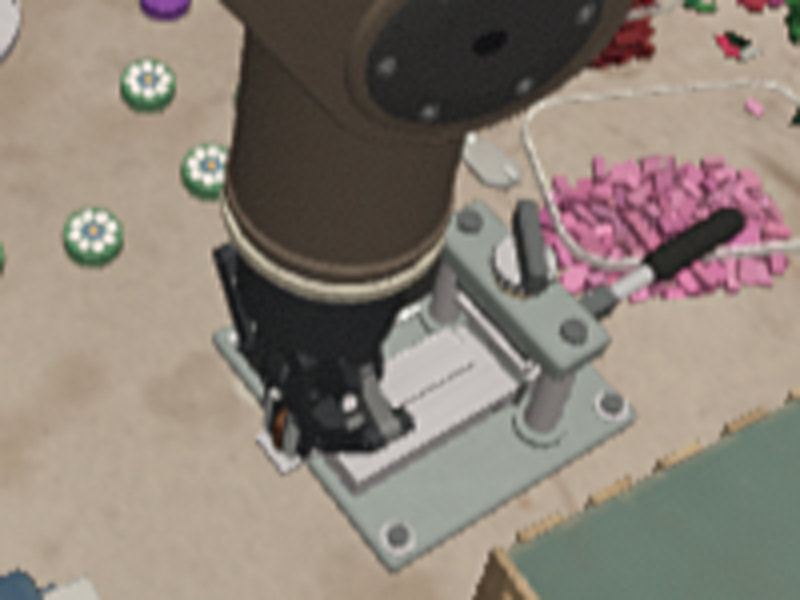

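Call:
{"fn": "play_rows", "kwargs": {
  "deltas": [
    {"claw": 0.0,"delta_pos": [0,0,-0.015],"turn": 0},
    {"claw": 0.0,"delta_pos": [0,0,-0.025],"turn": 0},
    {"claw": 0.0,"delta_pos": [0,0,-0.025],"turn": 0},
    {"claw": 0.0,"delta_pos": [0.012,0.001,-0.025],"turn": 0},
    {"claw": 0.0,"delta_pos": [0.024,0.002,-0.025],"turn": 0},
    {"claw": 0.0,"delta_pos": [0.036,0.003,-0.025],"turn": 0},
    {"claw": 0.0,"delta_pos": [0.048,0.004,-0.025],"turn": 0},
    {"claw": 0.0,"delta_pos": [0.0625,0.005,-0.025],"turn": 0},
    {"claw": 0.0,"delta_pos": [0.0625,0.005,-0.025],"turn": 0},
    {"claw": 0.0,"delta_pos": [0.0625,0.005,-0.025],"turn": 0}
  ]
}}

```text
clock: 8.9
ee_pos: [589.7, -64.0, 116.7]
tool_rot: [[-0.997, -0.074, -0.001], [-0.074, 0.997, 0.0], [0.001, 0.0, -1.0]]
wrist_force: [-0.6, -0.3, -0.9]
opening: 8.6
grip_force: 58.8
```

Call:
{"fn": "play_rows", "kwargs": {
  "deltas": [
    {"claw": 0.0,"delta_pos": [0,0,-0.001],"turn": 0},
    {"claw": 0.0,"delta_pos": [0,0,-0.002],"turn": 0},
    {"claw": 0.0,"delta_pos": [0,0,-0.002],"turn": 0},
    {"claw": 0.0,"delta_pos": [0,0,-0.002],"turn": 0},
    {"claw": 0.04,"delta_pos": [0,0,-0.002],"turn": 0},
    {"claw": 0.04,"delta_pos": [0,0,-0.002],"turn": 0},
    {"claw": 0.04,"delta_pos": [0,0,0.0],"turn": 0},
    {"claw": 0.04,"delta_pos": [0,0,0.03],"turn": 0},
    {"claw": 0.04,"delta_pos": [0,0,0.07],"turn": 0},
    {"claw": 0.04,"delta_pos": [0,0,0.1],"turn": 0}
  ]
}}

```text
clock: 10.15
ee_pos: [590.3, -64.1, 218.6]
tool_rot: [[-0.997, -0.074, 0.001], [-0.074, 0.997, -0.0], [-0.001, -0.0, -1.0]]
wrist_force: [0.9, -0.1, 0.1]
opening: 40.3
grip_force: 0.0
```

Call:
{"fn": "play_rows", "kwargs": {
  "deltas": [
    {"claw": 0.04,"delta_pos": [0.0,0.0,0.01],"turn": 1.3},
    {"claw": 0.04,"delta_pos": [0.026,0.002,0.01],"turn": 2.6},
    {"claw": 0.04,"delta_pos": [0.052,0.004,0.01],"turn": 3.9},
    {"claw": 0.04,"delta_pos": [0.0787,0.0058,0.01],"turn": 5.2},
    {"claw": 0.04,"delta_pos": [0.0787,0.0058,0.01],"turn": 6.5},
    {"claw": 0.04,"delta_pos": [0.0787,0.0058,0.01],"turn": 7.1},
    {"claw": 0.04,"delta_pos": [0.0787,0.0058,0.01],"turn": 7.1},
    {"claw": 0.04,"delta_pos": [0.0787,0.0058,0.0],"turn": 7.1},
    {"claw": 0.04,"delta_pos": [0.0787,0.0058,0.0],"turn": 7.1},
    {"claw": 0.04,"delta_pos": [0.0787,0.0058,0.0],"turn": 7.1}
  ]
}}

```text
clock: 11.4
ee_pos: [668.7, -58.3, 216.7]
tool_rot: [[-0.485, -0.874, -0.0], [-0.874, 0.485, 0.0], [0.0, 0.0, -1.0]]
wrist_force: [-0.4, 0.0, 0.7]
opening: 40.1
grip_force: 0.0
```

```bash
python3 - <<'E'
from h import *
np.set_printoptions(suppress=True,precision=2)
s=telemetry.sense();e=s["ee_pos"];print(s["clock"],e,np.degrees(np.arctan2(s["tool_rot"][1,1],s["tool_rot"][0,1])),s["opening"],s["qpos"])
im,d=snapshot("scene");cv2.imwrite("pics/g.png",cv2.resize(im[200:350,320:520],(800,600),interpolation=cv2.INTER_CUBIC))
E
```

```text
11.4 [668.74 -58.29 216.72] 150.97918937864247 40.09332147224174 [-0.13  0.6   1.62  0.    0.92 -2.77]
```

View pics/g.png

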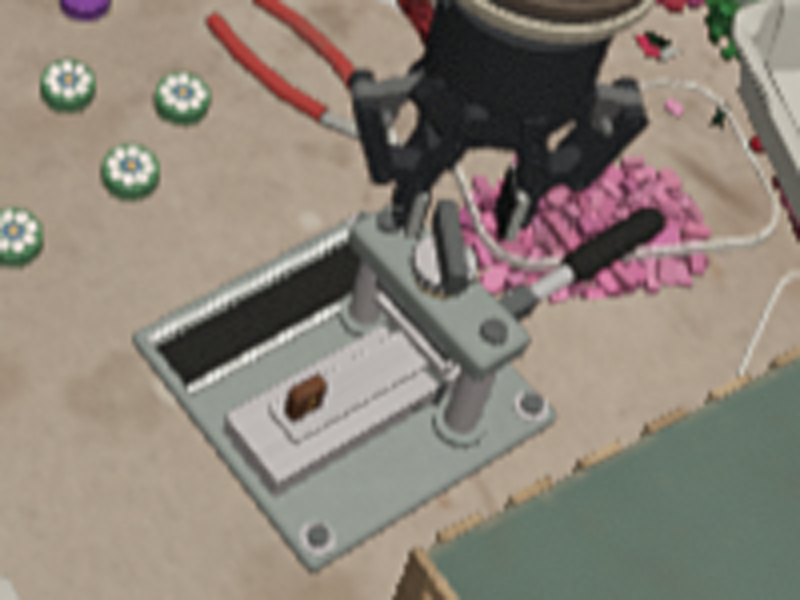

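The gauge lies flat and central under the blade, with its grip in front at g.png (305,397). The fingers straddle the cross-bar at (450,245).

Call:
{"fn": "play_rows", "kwargs": {
  "deltas": [
    {"claw": 0.04,"delta_pos": [0,0,-0.01],"turn": 0},
    {"claw": 0.04,"delta_pos": [0,0,-0.021],"turn": 0},
    {"claw": 0.04,"delta_pos": [0,0,-0.021],"turn": 0},
    {"claw": 0.0,"delta_pos": [0,0,-0.021],"turn": 0},
    {"claw": 0.0,"delta_pos": [0,0,-0.021],"turn": 0},
    {"claw": 0.0,"delta_pos": [0,0,-0.021],"turn": 0},
    {"claw": 0.0,"delta_pos": [0,0,-0.021],"turn": 0},
    {"claw": 0.0,"delta_pos": [0,0,-0.021],"turn": 0},
    {"claw": 0.0,"delta_pos": [0,0,-0.021],"turn": 0},
    {"claw": 0.0,"delta_pos": [0,0,-0.021],"turn": 0}
  ]
}}

```text
clock: 12.7
ee_pos: [668.9, -58.2, 196.3]
tool_rot: [[-0.484, -0.875, 0.0], [-0.875, 0.484, 0.0], [-0.0, -0.0, -1.0]]
wrist_force: [-2.0, 0.9, 6.0]
opening: 9.3
grip_force: 59.5
```

```bash
python3 - <<'E'
from h import *
np.set_printoptions(suppress=True,precision=3)
s=telemetry.sense();print(s["ee_pos"],np.degrees(np.arctan2(s["tool_rot"][1,1],s["tool_rot"][0,1])),s["wrist_force"],s["torque"],s["opening"],s["grip_force"],s["qpos"])
E
```

```text
[668.886 -58.232 196.281] 151.02036168220096 [-2.02   0.875  5.957] [0.191 0.446 0.05 ] 9.283812368658683 59.464386105537415 [-0.132  0.621  1.637  0.     0.883 -2.768]
```

Call:
{"fn": "play_rows", "kwargs": {
  "deltas": [
    {"claw": 0.0,"delta_pos": [0,0,0],"turn": -1.3},
    {"claw": 0.0,"delta_pos": [0,0,0],"turn": -2.6},
    {"claw": 0.0,"delta_pos": [0,0,0],"turn": -3.9},
    {"claw": 0.0,"delta_pos": [0,0,0],"turn": -5.2},
    {"claw": 0.0,"delta_pos": [0,0,0],"turn": -6.5},
    {"claw": 0.0,"delta_pos": [0,0,0],"turn": -7.8},
    {"claw": 0.0,"delta_pos": [0,0,0],"turn": -9.1},
    {"claw": 0.0,"delta_pos": [0,0,0],"turn": -10.4},
    {"claw": 0.0,"delta_pos": [0,0,0],"turn": -11.7},
    {"claw": 0.0,"delta_pos": [0,0,0],"turn": -13.0}
  ]
}}

```text
clock: 13.95
ee_pos: [669.0, -58.9, 196.3]
tool_rot: [[-0.728, 0.686, 0.0], [0.686, 0.728, -0.001], [-0.001, -0.0, -1.0]]
wrist_force: [-2.9, -4.4, 4.7]
opening: 9.2
grip_force: 59.5
```

Call:
{"fn": "play_rows", "kwargs": {
  "deltas": [
    {"claw": 0.0,"delta_pos": [0,0,0],"turn": -1.3},
    {"claw": 0.0,"delta_pos": [0,0,0],"turn": -2.6},
    {"claw": 0.0,"delta_pos": [0,0,0],"turn": -3.9},
    {"claw": 0.0,"delta_pos": [0,0,0],"turn": -5.2},
    {"claw": 0.0,"delta_pos": [0,0,0],"turn": -6.5},
    {"claw": 0.0,"delta_pos": [0,0,0],"turn": -7.8},
    {"claw": 0.0,"delta_pos": [0,0,0],"turn": -8.5},
    {"claw": 0.0,"delta_pos": [0,0,0],"turn": -8.5},
    {"claw": 0.0,"delta_pos": [0,0,0],"turn": -8.5},
    {"claw": 0.0,"delta_pos": [0,0,0],"turn": -8.5}
  ]
}}

```text
clock: 15.2
ee_pos: [668.5, -59.0, 196.3]
tool_rot: [[0.358, 0.934, -0.0], [0.934, -0.358, -0.001], [-0.001, -0.0, -1.0]]
wrist_force: [-5.2, -5.3, 6.6]
opening: 9.2
grip_force: 59.8
```

```bash
python3 - <<'E'
from h import *
np.set_printoptions(suppress=True,precision=3)
s=telemetry.sense();y=np.degrees(np.arctan2(s["tool_rot"][1,1],s["tool_rot"][0,1]));print(s["ee_pos"],y,"theta if no slip",np.radians(4.2-(y-90)+180),s["wrist_force"],s["torque"],s["opening"],s["grip_force"])
E
```

```text
[668.542 -58.965 196.258] -20.984310622886646 theta if no slip 5.151938120599046 [-5.165 -5.329  6.586] [-0.842  0.913 -0.043] 9.164725266067073 59.76429641246796
```

Call:
{"fn": "play_rows", "kwargs": {
  "deltas": [
    {"claw": 0.0,"delta_pos": [0,0,0],"turn": -1.0},
    {"claw": 0.0,"delta_pos": [0,0,0],"turn": -2.0},
    {"claw": 0.0,"delta_pos": [0,0,0],"turn": -3.0},
    {"claw": 0.0,"delta_pos": [0,0,0],"turn": -4.0},
    {"claw": 0.0,"delta_pos": [0,0,0],"turn": -4.3},
    {"claw": 0.0,"delta_pos": [0,0,0],"turn": -4.3},
    {"claw": 0.0,"delta_pos": [0,0,0],"turn": -4.3},
    {"claw": 0.04,"delta_pos": [0,0,0],"turn": -4.3},
    {"claw": 0.04,"delta_pos": [0,0,0],"turn": -4.3},
    {"claw": 0.04,"delta_pos": [0,0,0],"turn": -4.3}
  ]
}}

```text
clock: 16.45
ee_pos: [668.9, -58.2, 195.8]
tool_rot: [[0.823, 0.568, 0.0], [0.568, -0.823, 0.0], [0.0, 0.0, -1.0]]
wrist_force: [0.1, 0.3, -0.1]
opening: 40.0
grip_force: 0.0
```

Call:
{"fn": "play_rows", "kwargs": {
  "deltas": [
    {"claw": 0.04,"delta_pos": [0,0,0.03],"turn": 0},
    {"claw": 0.04,"delta_pos": [0,0,0.05],"turn": 0},
    {"claw": 0.04,"delta_pos": [-0.04,0.03,0.05],"turn": 0},
    {"claw": 0.04,"delta_pos": [-0.08,0.06,0.05],"turn": 0},
    {"claw": 0.04,"delta_pos": [-0.12,0.1,0.05],"turn": 0},
    {"claw": 0.04,"delta_pos": [-0.15,0.13,0.05],"turn": 0},
    {"claw": 0.04,"delta_pos": [-0.18,0.16,0.05],"turn": 0},
    {"claw": 0.04,"delta_pos": [-0.2,0.2,0.05],"turn": 0},
    {"claw": 0.04,"delta_pos": [-0.22,0.23,0.05],"turn": 0},
    {"claw": 0.04,"delta_pos": [-0.22,0.23,0.05],"turn": 0}
  ]
}}

```text
clock: 17.7
ee_pos: [447.7, 173.4, 246.0]
tool_rot: [[0.821, 0.57, -0.0], [0.57, -0.821, 0.0], [0.0, -0.0, -1.0]]
wrist_force: [0.3, -0.0, -0.7]
opening: 40.2
grip_force: 0.0
```

```bash
python3 - <<'E'
from h import *
np.set_printoptions(suppress=True,precision=1)
s=telemetry.sense();e=s["ee_pos"];print(s["clock"],e,np.degrees(np.arctan2(s["tool_rot"][1,1],s["tool_rot"][0,1])))
for c in("top","scene"):
    im,d=snapshot(c);cv2.imwrite(f"pics/{c}3.png",im);PP=cloud(c,d);H=PP[...,2];X=PP[...,0];Y=PP[...,1]
    for lo,hi,b,n in((134,146,(630,700,-100,-30),"bar"),(54,72,(560,620,-90,-40),"grip")):
        q=PP[(H>lo)&(H<hi)&(X>b[0])&(X<b[1])&(Y>b[2])&(Y<b[3])][:,:2]
        if len(q)<10: print(c,n,len(q));continue
        r=cv2.minAreaRect(q.astype(np.float32));ev,v=np.linalg.eigh(np.cov(q.T))
        print(c,n,len(q),r,"pca",np.degrees(np.arctan2(v[1,1],v[0,1])),q.mean(0))
a=cv2.imread("pics/scene3.png");cv2.imwrite("pics/i.png",cv2.resize(a[240:345,350:490],(800,600),interpolation=cv2.INTER_CUBIC))
E
```

```text
17.7 [447.7 173.4 246. ] -55.227813147126675
top bar 117 ((666.62060546875, -57.560096740722656), (47.909263610839844, 11.718830108642578), 35.3667106628418) pca -145.53522746649415 [665.6 -57. ]
top grip 47 ((587.8999633789062, -62.645225524902344), (21.30963897705078, 9.273972511291504), 2.6035995483398438) pca -174.28369049616526 [587.6 -62.1]
scene bar 110 ((667.9866943359375, -60.983909606933594), (47.952816009521484, 10.812578201293945), 34.72105026245117) pca -145.13763503474644 [667.1 -61.9]
scene grip 57 ((589.2865600585938, -66.42500305175781), (21.459178924560547, 10.138047218322754), 7.349853515625) pca -175.91296676114885 [589.3 -67.3]
```

View pics/i.png

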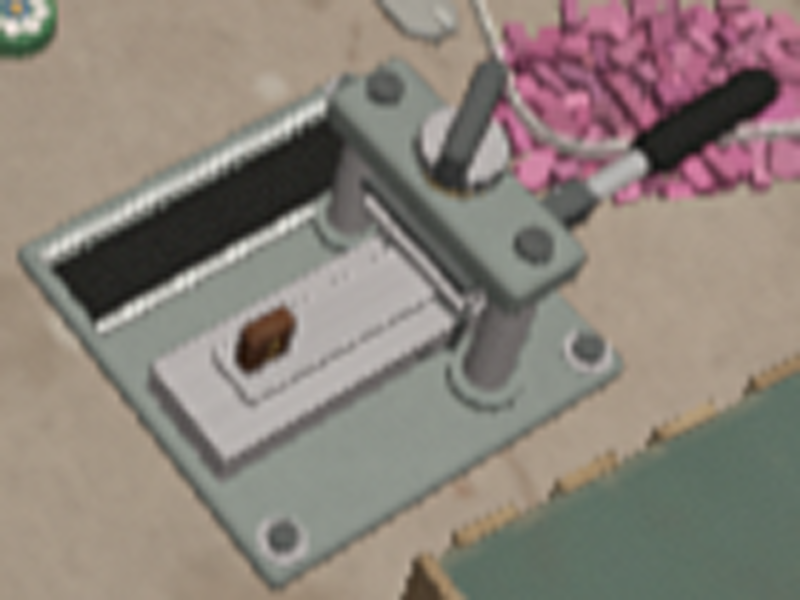

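The bar now reads 35° by both cameras. That gives θ ≈ 5.75 and a free gap of about 4.8 mm, and the gauge still lies flat under the blade. Next I locate the trough.

```bash
python3 - <<'E'
from h import *
np.set_printoptions(suppress=True,precision=1)
g0=np.array([668.8,-58.3])
a=np.radians(4.2);R=np.array([[np.cos(a),-np.sin(a)],[np.sin(a),np.cos(a)]])
for c,f,off in(("top","pics/t1.png",(3,-1.6)),("scene","pics/scene0.png",(.5,2.7))):
    im=cv2.imread(f);g=cv2.cvtColor(im,cv2.COLOR_BGR2GRAY)
    v,u=np.mgrid[:400,:640];W=world(c,uv=np.c_[u.ravel(),v.ravel()],z=12)[:,:2]+off
    L=(W-g0)@R   # cutter frame
    m=((g.ravel()<75)&(L[:,0]>-130)&(L[:,0]<70)&(L[:,1]>35)&(L[:,1]<110))
    mm=cv2.morphologyEx(m.reshape(400,640).astype(np.uint8),cv2.MORPH_OPEN,np.ones((3,3)))
    n,l,s,cc=cv2.connectedComponentsWithStats(mm);i=1+np.argmax(s[1:,4]);q=L[(l==i).ravel()]
    r=cv2.minAreaRect(q.astype(np.float32));print(c,r,q.mean(0),np.percentile(q,[1,99],axis=0),"world",g0+R@np.array(r[0]))
E
```

```text
top ((-40.40214538574219, 66.55548095703125), (134.95880126953125, 26.683412551879883), 0.12413434684276581) [-41.1  66.7] [[-106.6   53.7]
 [  25.5   79.7]] world [623.6   5.1]
scene ((-38.365997314453125, 72.64339447021484), (144.15492248535156, 28.941734313964844), 0.17483343183994293) [-42.5  72.6] [[-108.8   58.4]
 [  31.4   86.8]] world [625.2  11.3]
```

Call:
{"fn": "play_rows", "kwargs": {
  "deltas": [
    {"claw": 0.04,"delta_pos": [0.02,-0.034,0],"turn": -1.0},
    {"claw": 0.04,"delta_pos": [0.04,-0.067,0],"turn": -2.0},
    {"claw": 0.04,"delta_pos": [0.06,-0.1,0],"turn": -3.0},
    {"claw": 0.04,"delta_pos": [0.08,-0.134,-0.01],"turn": -3.83},
    {"claw": 0.04,"delta_pos": [0.1,-0.168,-0.03],"turn": -3.83},
    {"claw": 0.04,"delta_pos": [0.12,-0.2,-0.05],"turn": -3.83},
    {"claw": 0.04,"delta_pos": [0.1413,-0.2358,-0.08],"turn": -3.83},
    {"claw": 0.04,"delta_pos": [0.1413,-0.2358,-0.09],"turn": -3.83},
    {"claw": 0.04,"delta_pos": [0.1413,-0.2358,-0.09],"turn": -3.83},
    {"claw": 0.04,"delta_pos": [0.1413,-0.2358,-0.09],"turn": -3.83}
  ]
}}

```text
clock: 19.05
ee_pos: [590.1, -63.8, 156.5]
tool_rot: [[0.998, 0.07, 0.0], [0.07, -0.998, -0.0], [0.0, 0.0, -1.0]]
wrist_force: [0.3, 0.6, -0.3]
opening: 40.3
grip_force: 0.0
```

Call:
{"fn": "play_rows", "kwargs": {
  "deltas": [
    {"claw": 0.04,"delta_pos": [0,0,-0.02],"turn": 0},
    {"claw": 0.04,"delta_pos": [0,0,-0.04],"turn": 0},
    {"claw": 0.04,"delta_pos": [0,0,-0.04],"turn": 0},
    {"claw": 0.04,"delta_pos": [0,0,-0.04],"turn": 0},
    {"claw": 0.0,"delta_pos": [0,0,-0.04],"turn": 0},
    {"claw": 0.0,"delta_pos": [0,0,-0.04],"turn": 0},
    {"claw": 0.0,"delta_pos": [0,0,-0.04],"turn": 0},
    {"claw": 0.0,"delta_pos": [0,0,-0.04],"turn": 0},
    {"claw": 0.0,"delta_pos": [0,0,-0.04],"turn": 0},
    {"claw": 0.0,"delta_pos": [0,0,-0.04],"turn": 0}
  ]
}}

```text
clock: 20.3
ee_pos: [590.5, -64.1, 116.9]
tool_rot: [[0.998, 0.07, 0.001], [0.07, -0.998, -0.0], [0.001, 0.0, -1.0]]
wrist_force: [-1.7, 1.8, 9.2]
opening: 8.9
grip_force: 59.4
```

Call:
{"fn": "play_rows", "kwargs": {
  "deltas": [
    {"claw": 0.0,"delta_pos": [-0.01,-0.0007,0],"turn": 0},
    {"claw": 0.0,"delta_pos": [-0.025,-0.0018,0.0005],"turn": 0},
    {"claw": 0.0,"delta_pos": [-0.04,-0.0029,0.0005],"turn": 0},
    {"claw": 0.0,"delta_pos": [-0.055,-0.004,0.0005],"turn": 0},
    {"claw": 0.0,"delta_pos": [-0.07,-0.0051,0.0005],"turn": 0},
    {"claw": 0.0,"delta_pos": [-0.085,-0.0062,0.0005],"turn": 0},
    {"claw": 0.0,"delta_pos": [-0.1,-0.0073,0.0005],"turn": 0},
    {"claw": 0.0,"delta_pos": [-0.1,-0.0073,0.0005],"turn": 0},
    {"claw": 0.0,"delta_pos": [-0.1,-0.0073,0.02],"turn": 0},
    {"claw": 0.0,"delta_pos": [-0.1,-0.0073,0.04],"turn": 0}
  ]
}}

```text
clock: 21.55
ee_pos: [488.8, -71.2, 155.7]
tool_rot: [[0.998, 0.069, -0.003], [0.069, -0.998, 0.001], [-0.003, -0.001, -1.0]]
wrist_force: [-0.2, 0.1, -0.3]
opening: 8.2
grip_force: 58.8
```

```bash
python3 - <<'E'
from h import *
np.set_printoptions(suppress=True,precision=0,linewidth=200)
g0=np.array([668.8,-58.3])
a=np.radians(4.2);R=np.array([[np.cos(a),-np.sin(a)],[np.sin(a),np.cos(a)]])
def prof(c,f,z,ys,xs=np.arange(-95,-25,2)):
    g=cv2.cvtColor(cv2.imread(f),cv2.COLOR_BGR2GRAY).astype(np.float32)
    X,Y=np.meshgrid(xs,ys);p=np.c_[(np.c_[X.ravel(),Y.ravel()]@R.T+g0),np.full(X.size,z)]
    uv=project(c,p).astype(np.float32);return cv2.remap(g,uv[:,0].reshape(X.shape),uv[:,1].reshape(X.shape),cv2.INTER_LINEAR).mean(1)
for c,f in(("top","pics/t1.png"),("scene","pics/scene0.png")):
    y=np.arange(40,101,1.);p=prof(c,f,18,y);print(c,"rails",np.c_[y,p][::2].astype(int).tolist())
    y=np.arange(-40,41,1.);p=prof(c,f,32,y);dp=np.diff(p);print("table edges",y[np.argsort(-abs(dp))[:8]],np.sort(dp)[[0,-1]])
s=telemetry.sense();print(s["ee_pos"],s["opening"],s["wrist_force"])
E
```

```text
top rails [[40, 120], [42, 120], [44, 122], [46, 129], [48, 140], [50, 147], [52, 139], [54, 112], [56, 84], [58, 65], [60, 58], [62, 57], [64, 56], [66, 56], [68, 56], [70, 56], [72, 56], [74, 56], [76, 56], [78, 56], [80, 57], [82, 65], [84, 85], [86, 115], [88, 136], [90, 140], [92, 130], [94, 121], [96, 117], [98, 112], [100, 105]]
table edges [ 22.  21.  23.  20.  19.  28.  27. -24.] [-11.   6.]
scene rails [[40, 139], [42, 137], [44, 133], [46, 149], [48, 187], [50, 175], [52, 109], [54, 46], [56, 30], [58, 33], [60, 35], [62, 35], [64, 35], [66, 35], [68, 35], [70, 35], [72, 35], [74, 34], [76, 32], [78, 34], [80, 57], [82, 102], [84, 149], [86, 189], [88, 184], [90, 156], [92, 135], [94, 131], [96, 139], [98, 147], [100, 149]]
table edges [-26. -25.  39. -27. -24. -32. -31.  20.] [-11.  23.]
[489. -71. 156.] 8.170060175607802 [-0.  0. -0.]
```

Call:
{"fn": "play_rows", "kwargs": {
  "deltas": [
    {"claw": 0.0,"delta_pos": [0.0,0.02,0],"turn": 0.03},
    {"claw": 0.0,"delta_pos": [0.0,0.05,0],"turn": 0.03},
    {"claw": 0.0,"delta_pos": [0.02,0.0758,0],"turn": 0.03},
    {"claw": 0.0,"delta_pos": [0.05,0.0758,0],"turn": 0.03},
    {"claw": 0.0,"delta_pos": [0.0859,0.0758,0],"turn": 0.03},
    {"claw": 0.0,"delta_pos": [0.0859,0.0758,-0.02],"turn": 0.03},
    {"claw": 0.0,"delta_pos": [0.0859,0.0758,-0.042],"turn": 0.03},
    {"claw": 0.0,"delta_pos": [0.0859,0.0758,-0.042],"turn": 0.03},
    {"claw": 0.0,"delta_pos": [0.0859,0.0758,-0.042],"turn": 0.03},
    {"claw": 0.0,"delta_pos": [0.0859,0.0758,-0.042],"turn": 0.03}
  ]
}}

```text
clock: 22.8
ee_pos: [576.3, 4.4, 114.7]
tool_rot: [[0.997, 0.074, 0.001], [0.074, -0.997, -0.0], [0.001, 0.0, -1.0]]
wrist_force: [0.8, 0.4, -1.6]
opening: 8.7
grip_force: 58.8
```

```bash
python3 - <<'E'
from h import *
s=telemetry.sense();print(s["ee_pos"],s["opening"],s["wrist_force"])
im,d=snapshot("scene");t,dt=snapshot("top")
cv2.imwrite("pics/j.png",np.hstack([cv2.resize(im[230:345,330:480],(400,307),interpolation=cv2.INTER_CUBIC),cv2.resize(t[80:195,370:520],(400,307),interpolation=cv2.INTER_CUBIC)]))
np.set_printoptions(suppress=True,precision=1)
e=s["ee_pos"]
for c,dd in(("top",dt),("scene",d)):
    P=cloud(c,dd);
    for x in (40,60,80,100):
        q=P[(abs(P[...,0]-e[0]-x)<8)&(abs(P[...,1]-e[1]-x*.073)<16)&(P[...,2]>24)&(P[...,2]<50)];print(c,x,len(q),np.median(q,0) if len(q) else 0, e[1]+x*.073)
E
```

```text
[576.26786867   4.39073757 114.69030981] 8.71514425681706 [ 0.83962045  0.42137786 -1.59047954]
top 40 24 [617.6  16.9  36.3] 7.310737569998898
top 60 40 [636.6  16.2  36.1] 8.770737569998898
top 80 43 [657.1  17.1  35.4] 10.230737569998897
top 100 49 [675.7  16.5  35.7] 11.690737569998898
scene 40 7 [619.1  15.1  34.6] 7.310737569998898
scene 60 8 [642.7  13.2  34.7] 8.770737569998898
scene 80 68 [656.4   6.9  34.1] 10.230737569998897
scene 100 34 [672.5  10.2  34.2] 11.690737569998898
```

View pics/j.png

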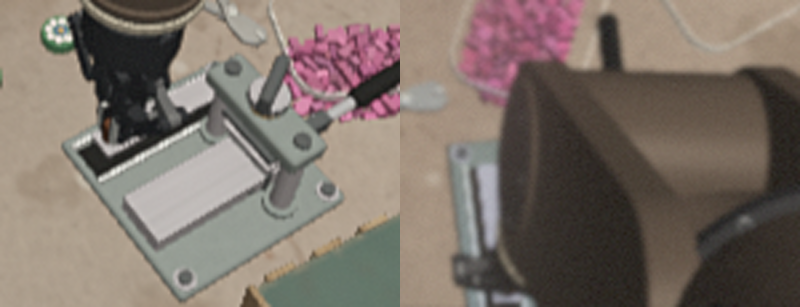

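The gauge hangs level over the trough, left half of j.png ≈(170,110). Next I lower it and let go.

Call:
{"fn": "play_rows", "kwargs": {
  "deltas": [
    {"claw": 0.0,"delta_pos": [0,0,-0.008],"turn": 0},
    {"claw": 0.0,"delta_pos": [0,0,-0.014],"turn": 0},
    {"claw": 0.0,"delta_pos": [0,0,-0.017],"turn": 0},
    {"claw": 0.0,"delta_pos": [0,0,-0.0185],"turn": 0},
    {"claw": 0.0,"delta_pos": [0,0,-0.0185],"turn": 0},
    {"claw": 0.0,"delta_pos": [0,0,-0.0185],"turn": 0},
    {"claw": 0.0,"delta_pos": [0,0,-0.0185],"turn": 0},
    {"claw": 0.0,"delta_pos": [0,0,-0.0185],"turn": 0},
    {"claw": 0.0,"delta_pos": [0,0,-0.0185],"turn": 0},
    {"claw": 0.0,"delta_pos": [0,0,-0.0185],"turn": 0}
  ]
}}

```text
clock: 24.15
ee_pos: [575.6, 4.4, 96.8]
tool_rot: [[0.997, 0.074, -0.0], [0.074, -0.997, -0.0], [-0.0, 0.0, -1.0]]
wrist_force: [-10.9, 0.1, 35.9]
opening: 8.6
grip_force: 64.2
```

Call:
{"fn": "play_rows", "kwargs": {
  "deltas": [
    {"claw": 0.0,"delta_pos": [0,0,0.001],"turn": 0},
    {"claw": 0.0,"delta_pos": [0,0,0.001],"turn": 0},
    {"claw": 0.03,"delta_pos": [0,0,0.001],"turn": 0},
    {"claw": 0.03,"delta_pos": [0,0,0.001],"turn": 0},
    {"claw": 0.03,"delta_pos": [0,0,0.005],"turn": 0},
    {"claw": 0.04,"delta_pos": [0,0,0.04],"turn": 0},
    {"claw": 0.05,"delta_pos": [0,0,0.08],"turn": 0},
    {"claw": 0.05,"delta_pos": [-0.04,0,0.12],"turn": 0},
    {"claw": 0.05,"delta_pos": [-0.09,0,0.12],"turn": 0},
    {"claw": 0.05,"delta_pos": [-0.12,0,0.12],"turn": 0}
  ]
}}

```text
clock: 25.4
ee_pos: [453.9, 4.5, 216.0]
tool_rot: [[0.997, 0.074, 0.0], [0.074, -0.997, -0.0], [0.0, 0.0, -1.0]]
wrist_force: [0.7, 0.2, 0.4]
opening: 49.9
grip_force: 0.0
```

```bash
python3 - <<'E'
from h import *
np.set_printoptions(suppress=True,precision=1)
s=telemetry.sense();print(s["ee_pos"],s["opening"],s["clock"])
im,d=snapshot("scene");t,dt=snapshot("top")
cv2.imwrite("pics/k.png",np.hstack([cv2.resize(im[230:345,330:480],(400,307),interpolation=cv2.INTER_CUBIC),cv2.resize(t[80:195,370:520],(400,307),interpolation=cv2.INTER_CUBIC)]))
P=cloud("scene",d)
q=P[(P[...,2]>34)&(P[...,2]<50)&(abs(P[...,0]-576)<30)&(abs(P[...,1]-4)<25)];print("grip",len(q),np.median(q,0),np.percentile(q[:,2],95))
for x in (30,50,70,90):
    q=P[(abs(P[...,0]-576-x)<8)&(abs(P[...,1]-1.5-x*.073)<9)&(P[...,2]<40)];print(x,len(q),np.median(q,0))
for r in find_rounds(cloud("top",dt),t): print(r["uv"],r["n"],r["w"],r["wc"],r["hs"])
E
```

```text
[453.9   4.5 216. ] 49.94005356079284 25.4
grip 45 [575.    1.   41.5] 44.1792627448275
30 47 [606.1   3.9  16.6]
50 50 [626.3   5.6  17.1]
70 45 [645.4   5.9  17.2]
90 44 [666.4   7.1  16.6]
[336.3 155.4] 165 [659.2 172.5] [659.2 172.7] [ 45.  26. 161.]
[292.2 160.6] 165 [648.  279.7] [647.8 279.8] [143. 107. 142.]
[319.4 179.9] 170 [599.4 214.6] [599.4 214.7] [ 53.   28.  170.5]
[352.  178.8] 172 [600.6 136.1] [600.2 136.2] [ 51.   25.5 163.5]
[357.8 214.7] 178 [513.5 124.9] [513.8 124.7] [ 63.  25. 175.]
[351.4 243.8] 175 [445.  142.3] [444.6 142.3] [ 71.  27. 180.]
[321.2 249.9] 181 [431.9 213.2] [431.9 213. ] [ 69.  26. 181.]
[370.2 278.2] 184 [364.9 100.9] [364.6 100.6] [ 29.  135.5 216. ]
[297.3 283.5] 164 [355.5 270. ] [354.7 269.6] [172.   73.  215.5]
```

View pics/k.png

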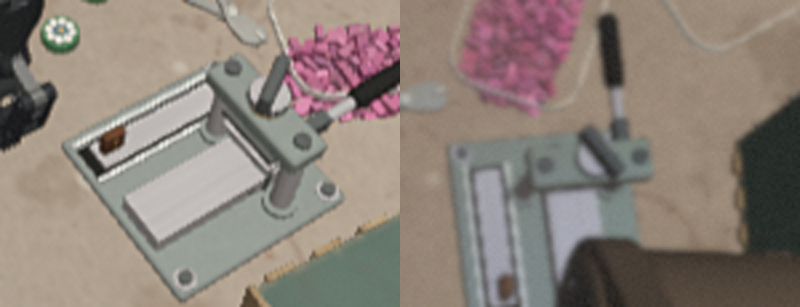

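The gauge lies flat between the rails (k.png (110,140) and (490,220)). Its bar top measures about 17 mm against 18 expected. Now the rounds.

```bash
cat >> h.py <<'E'
def tin_center(c,im):
    g=cv2.cvtColor(im,cv2.COLOR_BGR2HSV)[...,1];v,u=np.mgrid[:400,:640]
    W=world(c,uv=np.c_[u.ravel(),v.ravel()],z=8)[:,:2].reshape(400,640,2)
    m=((g<42)&(np.hypot(W[...,0]-497,W[...,1]-332)<85)).astype(np.uint8)
    m=cv2.morphologyEx(cv2.morphologyEx(m,cv2.MORPH_OPEN,np.ones((3,3))),cv2.MORPH_CLOSE,np.ones((5,5)))
    n,l,s,cc=cv2.connectedComponentsWithStats(m);i=1+np.argmax(s[1:,4])
    ct=max(cv2.findContours((l==i).astype(np.uint8),0,2)[0],key=len)[:,0]
    q=W[ct[:,1],ct[:,0]].astype(np.float32);return cv2.fitEllipse(q)
E
python3 - <<'E'
from h import *
np.set_printoptions(suppress=True,precision=1)
t=cv2.imread("pics/t1.png");s=cv2.imread("pics/scene0.png")
print(tin_center("top",t),tin_center("scene",s))
P=cloud("scene",np.load("scene0.npy"))
for x,y in((659.2,172.5),(599.4,214.6),(600.6,136.1),(513.5,124.9),(445,142.3),(431.9,213.2)):
    q=P[(P[...,2]>9.5)&(P[...,2]<19)&(np.hypot(P[...,0]-x,P[...,1]-y)<27)];print(x,y,len(q),np.array(cv2.minEnclosingCircle(q[:,:2].astype(np.float32))[0]),q.mean(0))
E
```

```text
((497.1748046875, 332.45648193359375), (124.72241973876953, 126.56355285644531), 28.106735229492188) ((497.7471618652344, 330.1861572265625), (123.46017456054688, 130.71951293945312), 176.71116638183594)
659.2 172.5 123 [661.5 169.9] [661.6 168.9  12.8]
599.4 214.6 115 [602.8 211. ] [601.8 211.3  12.4]
600.6 136.1 135 [603.  133.8] [602.6 132.5  12.7]
513.5 124.9 148 [516.7 121.7] [515.8 121.2  12.6]
445 142.3 152 [446.8 139. ] [446.3 138.4  12.6]
431.9 213.2 132 [434.4 209.5] [434.1 209.3  12.2]
```

Call:
{"fn": "play_rows", "kwargs": {
  "deltas": [
    {"claw": 0.06,"delta_pos": [0.02,0.04,0],"turn": 0},
    {"claw": 0.06,"delta_pos": [0.04,0.08,-0.02],"turn": 0},
    {"claw": 0.06,"delta_pos": [0.0589,0.1188,-0.06],"turn": 0},
    {"claw": 0.06,"delta_pos": [0.0589,0.1188,-0.095],"turn": 0},
    {"claw": 0.06,"delta_pos": [0.0589,0.1188,-0.095],"turn": 0},
    {"claw": 0.06,"delta_pos": [0.0589,0.1188,-0.12],"turn": 0},
    {"claw": 0.06,"delta_pos": [0.0589,0.1188,-0.1374],"turn": 0},
    {"claw": 0.06,"delta_pos": [0.0589,0.1188,-0.1374],"turn": 0},
    {"claw": 0.0,"delta_pos": [0.0589,0.1188,-0.1374],"turn": 0},
    {"claw": 0.0,"delta_pos": [0.0589,0.1188,-0.1374],"turn": 0}
  ]
}}

```text
clock: 26.75
ee_pos: [515.5, 123.2, 79.3]
tool_rot: [[0.997, 0.073, 0.001], [0.073, -0.997, 0.0], [0.001, -0.0, -1.0]]
wrist_force: [-2.3, -2.0, 14.1]
opening: 32.2
grip_force: 58.2
```

Call:
{"fn": "play_rows", "kwargs": {
  "deltas": [
    {"claw": 0.0,"delta_pos": [0,0,0],"turn": 0},
    {"claw": 0.0,"delta_pos": [0,0,0],"turn": 0},
    {"claw": 0.0,"delta_pos": [0,0,0],"turn": 0},
    {"claw": 0.0,"delta_pos": [0,0,0],"turn": 0},
    {"claw": 0.0,"delta_pos": [0,0,0],"turn": 0},
    {"claw": 0.0,"delta_pos": [0,0,0.03],"turn": 0},
    {"claw": 0.0,"delta_pos": [0,0,0.06],"turn": 0},
    {"claw": 0.0,"delta_pos": [0,0,0.06],"turn": 0},
    {"claw": 0.0,"delta_pos": [0,0,0.06],"turn": 0},
    {"claw": 0.0,"delta_pos": [0,0,0.06],"turn": 0}
  ]
}}

```text
clock: 28.0
ee_pos: [514.5, 123.2, 137.4]
tool_rot: [[0.997, 0.074, -0.001], [0.074, -0.997, -0.0], [-0.001, 0.0, -1.0]]
wrist_force: [-0.0, -0.8, -0.2]
opening: 31.7
grip_force: 59.5
```

```bash
python3 - <<'E'
from h import *
s=telemetry.sense();print(s["ee_pos"],s["opening"],s["grip_force"],s["wrist_force"])
e=s["ee_pos"];im,d=snapshot("scene");uv=project("scene",e)[0].astype(int)
cv2.imwrite("pics/l.png",cv2.resize(im[uv[1]-20:uv[1]+70,uv[0]-60:uv[0]+60],(800,600),interpolation=cv2.INTER_CUBIC));print(uv)
E
```

```text
[514.5185265  123.15504614 137.38015208] 31.74629152374856 59.49730932712555 [-0.0036197  -0.79582598 -0.16504653]
[322 223]
```

View pics/l.png

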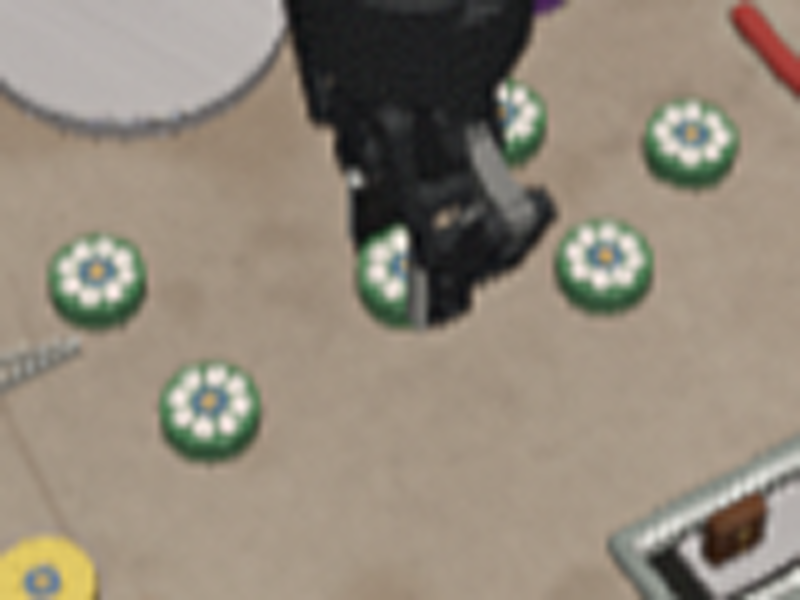

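Call:
{"fn": "play_rows", "kwargs": {
  "deltas": [
    {"claw": 0.0,"delta_pos": [-0.004,0.05,0],"turn": 0},
    {"claw": 0.0,"delta_pos": [-0.008,0.1,0],"turn": 0},
    {"claw": 0.0,"delta_pos": [-0.012,0.15,0],"turn": 0},
    {"claw": 0.0,"delta_pos": [-0.0175,0.2087,0],"turn": 0},
    {"claw": 0.0,"delta_pos": [-0.0175,0.2087,-0.02],"turn": 0},
    {"claw": 0.0,"delta_pos": [-0.0175,0.2087,-0.04],"turn": 0},
    {"claw": 0.0,"delta_pos": [-0.0175,0.2087,-0.05],"turn": 0},
    {"claw": 0.0,"delta_pos": [-0.0175,0.2087,-0.056],"turn": 0},
    {"claw": 0.0,"delta_pos": [-0.0175,0.2087,-0.056],"turn": 0},
    {"claw": 0.0,"delta_pos": [-0.0175,0.2087,-0.056],"turn": 0}
  ]
}}

```text
clock: 29.3
ee_pos: [497.7, 331.9, 82.3]
tool_rot: [[0.997, 0.073, 0.0], [0.073, -0.997, 0.0], [0.001, -0.0, -1.0]]
wrist_force: [0.4, 0.0, -1.3]
opening: 32.2
grip_force: 59.6
```

```bash
python3 - <<'E'
from h import *
np.set_printoptions(suppress=True,precision=1)
s=telemetry.sense();e=s["ee_pos"];print(e,s["opening"],s["wrist_force"])
im,d=snapshot("scene");P=cloud("scene",d)
q=P[(abs(P[...,0]-e[0])<80)&(abs(P[...,1]-e[1])<80)&(P[...,2]<60)&(P[...,2]>-5)]
dark=cv2.cvtColor(im,cv2.COLOR_BGR2GRAY)<60
for z in range(0,40,3):
    m=dark&(abs(P[...,0]-e[0])<14)&(abs(P[...,1]-e[1])<45)&(P[...,2]>z)&(P[...,2]<=z+3);print(z,m.sum(),np.median(P[m],0) if m.sum() else "")
cv2.imwrite("pics/m.png",cv2.resize(im[165:240,240:340],(800,600),interpolation=cv2.INTER_CUBIC))
E
```

```text
[497.7 331.9  82.3] 32.15834493767105 [ 0.4  0.  -1.3]
0 0 
3 0 
6 0 
9 0 
12 0 
15 0 
18 5 [494.7 345.7  19.9]
21 7 [495.2 343.2  22.8]
24 9 [496.  302.2  25.6]
27 6 [497.7 302.9  28.6]
30 9 [494.2 343.   32. ]
33 6 [494.3 323.3  35. ]
36 4 [491.9 346.   37.8]
39 1 [490.8 346.5  39.1]
```

View pics/m.png

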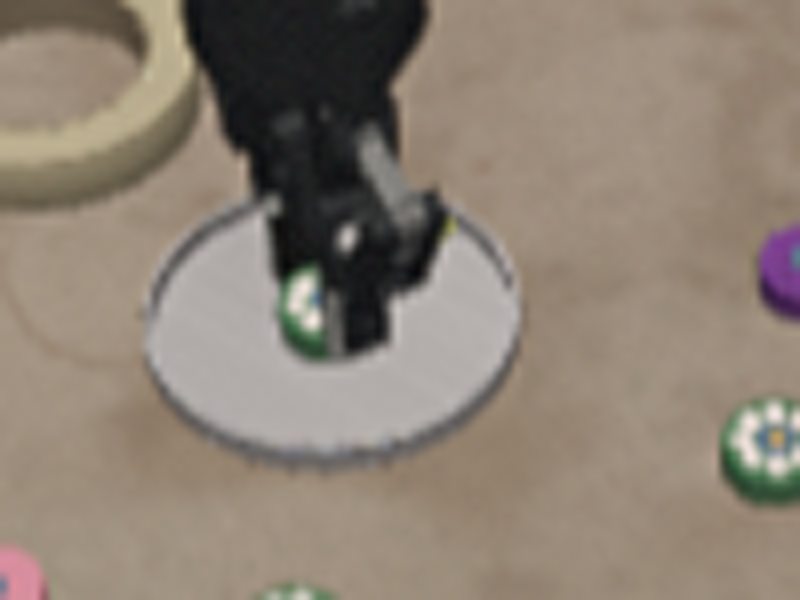

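```bash
python3 - <<'E'
from h import *
for y in (313,307,301):
  for z in(2,6,10,14):
    uv=project("scene",[497.7-11,y+2,z])[0],project("scene",[497.7+11,y+2,z])[0];print(y,z,[((p-[240,165])*8).astype(int) for p in uv])
E
```

```text
313 2 [array([313, 368]), array([374, 346])]
313 6 [array([312, 359]), array([374, 337])]
313 10 [array([311, 351]), array([373, 329])]
313 14 [array([311, 343]), array([372, 321])]
307 2 [array([320, 380]), array([382, 358])]
307 6 [array([319, 372]), array([381, 349])]
307 10 [array([319, 363]), array([380, 341])]
307 14 [array([318, 355]), array([380, 333])]
301 2 [array([327, 392]), array([389, 370])]
301 6 [array([327, 384]), array([389, 361])]
301 10 [array([326, 375]), array([388, 353])]
301 14 [array([325, 367]), array([387, 345])]
```

Call:
{"fn": "play_rows", "kwargs": {
  "deltas": [
    {"claw": 0.0,"delta_pos": [0,0,-0.001],"turn": 0},
    {"claw": 0.0,"delta_pos": [0,0,-0.001],"turn": 0},
    {"claw": 0.0,"delta_pos": [0,0,-0.001],"turn": 0},
    {"claw": 0.0,"delta_pos": [0,0,-0.001],"turn": 0},
    {"claw": 0.043,"delta_pos": [0,0,-0.001],"turn": 0},
    {"claw": 0.043,"delta_pos": [0,0,-0.001],"turn": 0},
    {"claw": 0.043,"delta_pos": [0,0,0.0],"turn": 0},
    {"claw": 0.06,"delta_pos": [0,0,0.02],"turn": 0},
    {"claw": 0.06,"delta_pos": [0,0,0.05],"turn": 0},
    {"claw": 0.06,"delta_pos": [0,0,0.06],"turn": 0}
  ]
}}

```text
clock: 30.6
ee_pos: [498.2, 332.4, 144.7]
tool_rot: [[0.997, 0.074, 0.003], [0.074, -0.997, 0.002], [0.003, -0.001, -1.0]]
wrist_force: [-0.3, -0.9, -0.2]
opening: 60.3
grip_force: 0.0
```

```bash
cat > chk.py <<'E'
from h import *
np.set_printoptions(suppress=True,precision=1)
s=telemetry.sense();print(s["clock"],s["ee_pos"],s["opening"],s["grip_force"])
t,dt=snapshot("top");cv2.imwrite(f"pics/chk{int(s['clock']*10)}.png",t);np.save("chk.npy",dt)
for r in find_rounds(cloud("top",dt),t,box=(235,130,145,160),lo=8.5,hi=21):
    if r["hs"][1]<60: print("true~",r["w"]+[1.2,-1.6],"z",r["med"][2],"n",r["n"],"off tin",r["w"]+[1.2,-1.6]-[497.4,331.9])
E
python3 chk.py
```

```text
30.6 [498.2 332.4 144.7] 60.293339612375675 0.0
true~ [660.1 170.8] z 14.354498790858543 n 168 off tin [ 162.7 -161.1]
true~ [600.7 213. ] z 14.363999088194078 n 169 off tin [ 103.3 -118.9]
true~ [601.3 134.4] z 13.960413629697769 n 173 off tin [ 103.9 -197.5]
true~ [445.9 140.6] z 14.196590628351487 n 179 off tin [ -51.5 -191.3]
```

Call:
{"fn": "play_rows", "kwargs": {
  "deltas": [
    {"claw": 0.06,"delta_pos": [-0.015,-0.03,0],"turn": 0},
    {"claw": 0.06,"delta_pos": [-0.03,-0.06,0],"turn": 0},
    {"claw": 0.06,"delta_pos": [-0.05,-0.09,0],"turn": 0},
    {"claw": 0.06,"delta_pos": [-0.0643,-0.1204,0],"turn": 0},
    {"claw": 0.06,"delta_pos": [-0.0643,-0.1204,-0.02],"turn": 0},
    {"claw": 0.06,"delta_pos": [-0.0643,-0.1204,-0.02],"turn": 0},
    {"claw": 0.06,"delta_pos": [-0.0643,-0.1204,-0.02],"turn": 0},
    {"claw": 0.06,"delta_pos": [-0.0643,-0.1204,-0.02],"turn": 0},
    {"claw": 0.06,"delta_pos": [-0.0643,-0.1204,-0.02],"turn": 0},
    {"claw": 0.06,"delta_pos": [-0.0643,-0.1204,-0.02],"turn": 0}
  ]
}}

```text
clock: 31.9
ee_pos: [433.2, 211.7, 122.2]
tool_rot: [[0.997, 0.074, 0.0], [0.074, -0.997, 0.0], [0.0, -0.0, -1.0]]
wrist_force: [-0.2, 0.6, 0.7]
opening: 60.0
grip_force: 0.0
```

```bash
python3 - <<'E'
from h import *
np.set_printoptions(suppress=True,precision=1)
im,d=snapshot("scene");P=cloud("scene",d)
for x,y,lo,hi in((433.1-1.1+0,211.5-1.6,9.5,19),(496.8,331,11.5,21)):
    q=P[(P[...,2]>lo)&(P[...,2]<hi)&(np.hypot(P[...,0]-x-1,P[...,1]-y)<27)]
    c=np.array(cv2.minEnclosingCircle(q[:,:2].astype(np.float32))[0]);print(len(q),"true~",c+[-1.1,1.6],np.percentile(q[:,2],[5,50,95]))
cv2.imwrite("pics/n.png",cv2.resize(im[165:275,220:340],(650,596),interpolation=cv2.INTER_CUBIC))
E
```

```text
103 true~ [431.4 211.6] [10.1 12.8 15. ]
17 true~ [508.4 322.4] [12.4 14.3 16.7]
```

View pics/n.png

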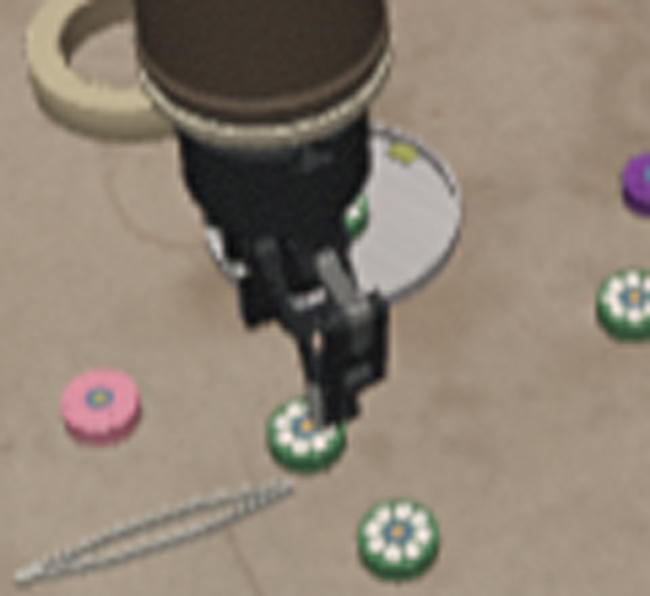

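Call:
{"fn": "play_rows", "kwargs": {
  "deltas": [
    {"claw": 0.06,"delta_pos": [0,0,-0.025],"turn": 0},
    {"claw": 0.06,"delta_pos": [0,0,-0.044],"turn": 0},
    {"claw": 0.06,"delta_pos": [0,0,-0.044],"turn": 0},
    {"claw": 0.0,"delta_pos": [0,0,-0.044],"turn": 0},
    {"claw": 0.0,"delta_pos": [0,0,-0.044],"turn": 0},
    {"claw": 0.0,"delta_pos": [0,0,-0.044],"turn": 0},
    {"claw": 0.0,"delta_pos": [0,0,-0.044],"turn": 0},
    {"claw": 0.0,"delta_pos": [0,0,-0.044],"turn": 0},
    {"claw": 0.0,"delta_pos": [0,0,-0.02],"turn": 0},
    {"claw": 0.0,"delta_pos": [0,0,0.01],"turn": 0}
  ]
}}

```text
clock: 33.2
ee_pos: [433.0, 211.5, 133.0]
tool_rot: [[0.997, 0.074, -0.0], [0.074, -0.997, -0.0], [-0.0, 0.0, -1.0]]
wrist_force: [-0.1, -0.6, -0.4]
opening: 32.2
grip_force: 59.5
```

Call:
{"fn": "play_rows", "kwargs": {
  "deltas": [
    {"claw": 0.0,"delta_pos": [0.013,0.05,0],"turn": 0},
    {"claw": 0.0,"delta_pos": [0.026,0.1,0],"turn": 0},
    {"claw": 0.0,"delta_pos": [0.0406,0.1507,0],"turn": 0},
    {"claw": 0.0,"delta_pos": [0.0406,0.1507,-0.02],"turn": 0},
    {"claw": 0.0,"delta_pos": [0.0406,0.1507,-0.035],"turn": 0},
    {"claw": 0.0,"delta_pos": [0.0406,0.1507,-0.0445],"turn": 0},
    {"claw": 0.0,"delta_pos": [0.0406,0.1507,-0.0445],"turn": 0},
    {"claw": 0.0,"delta_pos": [0.0406,0.1507,-0.0445],"turn": 0},
    {"claw": 0.0,"delta_pos": [0.0406,0.1507,-0.0445],"turn": 0},
    {"claw": 0.0,"delta_pos": [0.0406,0.1507,-0.0445],"turn": 0}
  ]
}}

```text
clock: 34.45
ee_pos: [473.9, 362.3, 87.9]
tool_rot: [[0.997, 0.073, 0.001], [0.073, -0.997, 0.0], [0.001, -0.0, -1.0]]
wrist_force: [-0.6, 0.3, -0.5]
opening: 32.0
grip_force: 59.8
```

Call:
{"fn": "play_rows", "kwargs": {
  "deltas": [
    {"claw": 0.043,"delta_pos": [0,0,0],"turn": 0},
    {"claw": 0.043,"delta_pos": [0,0,0],"turn": 0},
    {"claw": 0.043,"delta_pos": [0,0,0],"turn": 0},
    {"claw": 0.05,"delta_pos": [0,0,0.02],"turn": 0},
    {"claw": 0.06,"delta_pos": [0,0,0.0445],"turn": 0},
    {"claw": 0.06,"delta_pos": [-0.007,-0.06,0.0445],"turn": 0},
    {"claw": 0.06,"delta_pos": [-0.014,-0.12,0.0445],"turn": 0},
    {"claw": 0.06,"delta_pos": [-0.021,-0.17,0.0445],"turn": 0},
    {"claw": 0.06,"delta_pos": [-0.0277,-0.2216,0.0445],"turn": 0},
    {"claw": 0.06,"delta_pos": [-0.0277,-0.2216,0.0445],"turn": 0}
  ]
}}

```text
clock: 35.7
ee_pos: [445.1, 137.9, 132.1]
tool_rot: [[0.998, 0.07, -0.001], [0.07, -0.998, -0.0], [-0.001, 0.0, -1.0]]
wrist_force: [-0.3, 1.1, 0.5]
opening: 60.2
grip_force: 0.0
```

```bash
python3 chk.py; python3 - <<'E'
from h import *
np.set_printoptions(suppress=True,precision=1)
t=cv2.imread(sorted(__import__("glob").glob("pics/chk*.png"))[-1])
print("tin top-view+off",np.array(tin_center("top",t)[0])+[.3,-.6])
im,d=snapshot("scene");P=cloud("scene",d)
m=((P[...,2]>11)&(P[...,2]<21)&(np.hypot(P[...,0]-497.4,P[...,1]-331)<58)).astype(np.uint8)
m=cv2.morphologyEx(m,cv2.MORPH_OPEN,np.ones((3,3)))
n,l,s,c=cv2.connectedComponentsWithStats(m)
for i in range(1,n):
    if s[i,4]>30:q=P[l==i];print("scene",s[i,4],q.mean(0)+[-1.1,1.6,0])
E
```

```text
35.7 [445.1 137.9 132.1] 60.2044984966166 0.0
true~ [659.8 171.2] z 14.246137593013486 n 162 off tin [ 162.4 -160.7]
true~ [600.6 213. ] z 14.074402209330856 n 170 off tin [ 103.2 -118.9]
true~ [602.  135.2] z 14.146198391439953 n 166 off tin [ 104.6 -196.7]
true~ [498.3 331.5] z 16.362162126595422 n 173 off tin [ 0.9 -0.4]
true~ [473.6 361.1] z 16.28675403731222 n 183 off tin [-23.8  29.2]
tin top-view+off [497.5 331.9]
```

Call:
{"fn": "play_rows", "kwargs": {
  "deltas": [
    {"claw": 0.06,"delta_pos": [0,0,0],"turn": 0},
    {"claw": 0.06,"delta_pos": [0,0,-0.03],"turn": 0},
    {"claw": 0.06,"delta_pos": [0,0,-0.054],"turn": 0},
    {"claw": 0.06,"delta_pos": [0,0,-0.054],"turn": 0},
    {"claw": 0.0,"delta_pos": [0,0,-0.054],"turn": 0},
    {"claw": 0.0,"delta_pos": [0,0,-0.054],"turn": 0},
    {"claw": 0.0,"delta_pos": [0,0,-0.054],"turn": 0},
    {"claw": 0.0,"delta_pos": [0,0,-0.054],"turn": 0},
    {"claw": 0.0,"delta_pos": [0,0,-0.054],"turn": 0},
    {"claw": 0.0,"delta_pos": [0,0,0],"turn": 0}
  ]
}}

```text
clock: 37.05
ee_pos: [444.7, 140.4, 130.8]
tool_rot: [[0.997, 0.074, -0.005], [0.074, -0.997, -0.001], [-0.005, 0.001, -1.0]]
wrist_force: [0.6, 0.0, -1.1]
opening: 32.7
grip_force: 59.5
```

Call:
{"fn": "play_rows", "kwargs": {
  "deltas": [
    {"claw": 0.0,"delta_pos": [0.009,0.054,0],"turn": 0},
    {"claw": 0.0,"delta_pos": [0.018,0.108,0],"turn": 0},
    {"claw": 0.0,"delta_pos": [0.0277,0.161,0],"turn": 0},
    {"claw": 0.0,"delta_pos": [0.0277,0.161,-0.02],"turn": 0},
    {"claw": 0.0,"delta_pos": [0.0277,0.161,-0.035],"turn": 0},
    {"claw": 0.0,"delta_pos": [0.0277,0.161,-0.0445],"turn": 0},
    {"claw": 0.0,"delta_pos": [0.0277,0.161,-0.0445],"turn": 0},
    {"claw": 0.0,"delta_pos": [0.0277,0.161,-0.0445],"turn": 0},
    {"claw": 0.0,"delta_pos": [0.0277,0.161,-0.0445],"turn": 0},
    {"claw": 0.0,"delta_pos": [0.0277,0.161,-0.0445],"turn": 0}
  ]
}}

```text
clock: 38.3
ee_pos: [473.9, 301.6, 87.8]
tool_rot: [[0.997, 0.073, 0.0], [0.073, -0.997, 0.0], [0.0, -0.0, -1.0]]
wrist_force: [0.7, 0.8, -0.9]
opening: 32.0
grip_force: 59.6
```

Call:
{"fn": "play_rows", "kwargs": {
  "deltas": [
    {"claw": 0.043,"delta_pos": [0,0,0],"turn": 0},
    {"claw": 0.043,"delta_pos": [0,0,0],"turn": 0},
    {"claw": 0.043,"delta_pos": [0,0,0],"turn": 0},
    {"claw": 0.05,"delta_pos": [0,0,0.02],"turn": 0},
    {"claw": 0.06,"delta_pos": [0,0,0.0445],"turn": 0},
    {"claw": 0.06,"delta_pos": [0.04,-0.03,0.0445],"turn": 0},
    {"claw": 0.06,"delta_pos": [0.08,-0.06,0.0445],"turn": 0},
    {"claw": 0.06,"delta_pos": [0.1269,-0.0886,0.0445],"turn": 0},
    {"claw": 0.06,"delta_pos": [0.1269,-0.0886,0.0445],"turn": 0},
    {"claw": 0.06,"delta_pos": [0.1269,-0.0886,0.0445],"turn": 0}
  ]
}}

```text
clock: 39.55
ee_pos: [600.1, 212.8, 131.7]
tool_rot: [[0.997, 0.073, -0.001], [0.073, -0.997, -0.0], [-0.001, 0.0, -1.0]]
wrist_force: [-0.5, 0.6, -0.3]
opening: 59.9
grip_force: 0.0
```

```bash
python3 chk.py; python3 - <<'E'
from h import *
np.set_printoptions(suppress=True,precision=1)
im,d=snapshot("scene");P=cloud("scene",d)
m=((P[...,2]>9.5)&(P[...,2]<21)&(P[...,1]>110)&(P[...,1]<240)&(P[...,0]>570)&(P[...,0]<690)).astype(np.uint8)
n,l,s,c=cv2.connectedComponentsWithStats(m)
for i in range(1,n):
    if s[i,4]>30:q=P[l==i];print("scene",s[i,4],q.mean(0)+[-1.1,1.6,0])
E
```

```text
39.55 [600.1 212.8 131.7] 59.942228418186275 0.0
true~ [485.7 315.9] z 16.07965609735288 n 357 off tin [-11.7 -16. ]
true~ [473.5 361.2] z 16.056794285508886 n 185 off tin [-23.9  29.3]
scene 119 [600.3 212.6  12.7]
scene 122 [660.5 170.5  12.9]
scene 137 [601.  134.1  12.5]
```

Call:
{"fn": "play_rows", "kwargs": {
  "deltas": [
    {"claw": 0.06,"delta_pos": [0,0,0],"turn": 0},
    {"claw": 0.06,"delta_pos": [0,0,-0.03],"turn": 0},
    {"claw": 0.06,"delta_pos": [0,0,-0.054],"turn": 0},
    {"claw": 0.06,"delta_pos": [0,0,-0.054],"turn": 0},
    {"claw": 0.0,"delta_pos": [0,0,-0.054],"turn": 0},
    {"claw": 0.0,"delta_pos": [0,0,-0.054],"turn": 0},
    {"claw": 0.0,"delta_pos": [0,0,-0.054],"turn": 0},
    {"claw": 0.0,"delta_pos": [0,0,-0.054],"turn": 0},
    {"claw": 0.0,"delta_pos": [0,0,-0.054],"turn": 0},
    {"claw": 0.0,"delta_pos": [0,0,0],"turn": 0}
  ]
}}

```text
clock: 40.9
ee_pos: [598.9, 212.6, 130.5]
tool_rot: [[0.997, 0.074, -0.005], [0.074, -0.997, -0.001], [-0.005, 0.001, -1.0]]
wrist_force: [0.6, -0.1, 0.4]
opening: 32.3
grip_force: 59.5
```

Call:
{"fn": "play_rows", "kwargs": {
  "deltas": [
    {"claw": 0.0,"delta_pos": [-0.03,0.03,0],"turn": 0},
    {"claw": 0.0,"delta_pos": [-0.06,0.06,0],"turn": 0},
    {"claw": 0.0,"delta_pos": [-0.0863,0.0843,0],"turn": 0},
    {"claw": 0.0,"delta_pos": [-0.0863,0.0843,-0.02],"turn": 0},
    {"claw": 0.0,"delta_pos": [-0.0863,0.0843,-0.035],"turn": 0},
    {"claw": 0.0,"delta_pos": [-0.0863,0.0843,-0.0445],"turn": 0},
    {"claw": 0.0,"delta_pos": [-0.0863,0.0843,-0.0445],"turn": 0},
    {"claw": 0.0,"delta_pos": [-0.0863,0.0843,-0.0445],"turn": 0},
    {"claw": 0.0,"delta_pos": [-0.0863,0.0843,-0.0445],"turn": 0},
    {"claw": 0.0,"delta_pos": [-0.0863,0.0843,-0.0445],"turn": 0}
  ]
}}

```text
clock: 42.15
ee_pos: [514.7, 297.1, 87.7]
tool_rot: [[0.997, 0.073, 0.0], [0.073, -0.997, 0.0], [0.0, -0.0, -1.0]]
wrist_force: [-1.3, -1.9, 5.0]
opening: 32.0
grip_force: 63.1
```

Call:
{"fn": "play_rows", "kwargs": {
  "deltas": [
    {"claw": 0.0,"delta_pos": [0,0,0.012],"turn": 0},
    {"claw": 0.0,"delta_pos": [0,0,0.012],"turn": 0},
    {"claw": 0.0,"delta_pos": [0,0,0.012],"turn": 0},
    {"claw": 0.0,"delta_pos": [0,0,0.012],"turn": 0},
    {"claw": 0.0,"delta_pos": [0,0,0.012],"turn": 0},
    {"claw": 0.0,"delta_pos": [0,0,0.012],"turn": 0},
    {"claw": 0.0,"delta_pos": [0,0,0.012],"turn": 0},
    {"claw": 0.0,"delta_pos": [0,0,0.012],"turn": 0},
    {"claw": 0.0,"delta_pos": [0,0,0.012],"turn": 0},
    {"claw": 0.0,"delta_pos": [0,0,0.012],"turn": 0}
  ]
}}

```text
clock: 43.4
ee_pos: [514.4, 297.3, 99.5]
tool_rot: [[0.997, 0.074, 0.0], [0.074, -0.997, 0.0], [0.0, -0.0, -1.0]]
wrist_force: [-0.5, -0.4, -0.4]
opening: 32.0
grip_force: 59.7
```

```bash
python3 - <<'E'
from h import *
im,d=snapshot("scene");cv2.imwrite("pics/o.png",cv2.resize(im[165:240,240:340],(800,600),interpolation=cv2.INTER_CUBIC))
E
```

```text
(no output)
```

View pics/o.png

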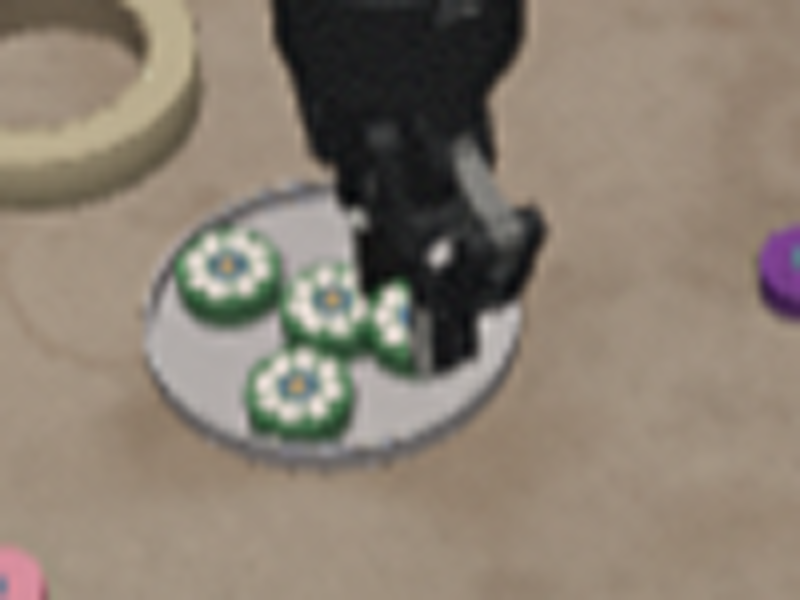

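```bash
python3 - <<'E'
from h import *
np.set_printoptions(suppress=True,precision=1)
im,d=snapshot("scene");P=cloud("scene",d)+np.array([-1.1,1.6,0])
yel=(cv2.cvtColor(im,cv2.COLOR_BGR2HSV)[...,0]>8)&(cv2.cvtColor(im,cv2.COLOR_BGR2HSV)[...,0]<30)&(cv2.cvtColor(im,cv2.COLOR_BGR2HSV)[...,1]>70)
# eye centres: o.png pixels -> image
for n,(a,b),z in(("A",(228,264),16),("C",(332,298),16),("B",(297,385),16)):
    uv=np.array([240+(a+4)/8-.5,165+(b+4)/8-.5]);w=world("scene",uv=uv,z=z)[0]+[-1.1,1.6,0];print(n,w-[497.4,331.9,0],P[int(uv[1]),int(uv[0]),2])
m=(np.hypot(P[...,0]-514,P[...,1]-297)<24)&(P[...,2]>20)&(P[...,2]<38)&(cv2.cvtColor(im,cv2.COLOR_BGR2GRAY)>70);q=P[m]
print("held",m.sum(),np.percentile(q,[2,50,98],axis=0).round(1).tolist())
E
```

```text
A [-22.9  28.5  16. ] 15.621420061907997
C [ 1.8 -1.4 16. ] 15.686750069306527
B [-23.7 -31.8  16. ] 15.573000092741381
held 57 [[497.6, 274.5, 21.7], [504.7, 299.5, 31.8], [516.3, 316.1, 36.4]]
```

Call:
{"fn": "play_rows", "kwargs": {
  "deltas": [
    {"claw": 0.0,"delta_pos": [0.001,-0.0018,0],"turn": 0},
    {"claw": 0.0,"delta_pos": [0.001,-0.0018,0],"turn": 0},
    {"claw": 0.0,"delta_pos": [0.001,-0.0018,-0.006],"turn": 0},
    {"claw": 0.0,"delta_pos": [0.001,-0.0018,-0.009],"turn": 0},
    {"claw": 0.0,"delta_pos": [0.001,-0.0018,-0.0115],"turn": 0},
    {"claw": 0.0,"delta_pos": [0.001,-0.0018,-0.0115],"turn": 0},
    {"claw": 0.0,"delta_pos": [0.001,-0.0018,-0.0115],"turn": 0},
    {"claw": 0.0,"delta_pos": [0.001,-0.0018,-0.0115],"turn": 0},
    {"claw": 0.0,"delta_pos": [0.001,-0.0018,-0.0115],"turn": 0},
    {"claw": 0.0,"delta_pos": [0.001,-0.0018,-0.0115],"turn": 0}
  ]
}}

```text
clock: 44.75
ee_pos: [515.3, 295.5, 88.0]
tool_rot: [[0.997, 0.074, 0.0], [0.074, -0.997, 0.0], [0.0, -0.0, -1.0]]
wrist_force: [-0.2, -0.5, 0.0]
opening: 31.9
grip_force: 60.0
```

Call:
{"fn": "play_rows", "kwargs": {
  "deltas": [
    {"claw": 0.043,"delta_pos": [0,0,0],"turn": 0},
    {"claw": 0.043,"delta_pos": [0,0,0],"turn": 0},
    {"claw": 0.043,"delta_pos": [0,0,0],"turn": 0},
    {"claw": 0.05,"delta_pos": [0,0,0.02],"turn": 0},
    {"claw": 0.06,"delta_pos": [0,0,0.044],"turn": 0},
    {"claw": 0.06,"delta_pos": [0.03,-0.05,0.044],"turn": 0},
    {"claw": 0.06,"delta_pos": [0.06,-0.11,0.044],"turn": 0},
    {"claw": 0.06,"delta_pos": [0.0862,-0.1608,0.044],"turn": 0},
    {"claw": 0.06,"delta_pos": [0.0862,-0.1608,0.044],"turn": 0},
    {"claw": 0.06,"delta_pos": [0.0862,-0.1608,0.044],"turn": 0}
  ]
}}

```text
clock: 46.0
ee_pos: [601.4, 134.5, 131.9]
tool_rot: [[0.997, 0.072, -0.0], [0.072, -0.997, 0.0], [-0.0, -0.0, -1.0]]
wrist_force: [0.0, 0.4, 0.5]
opening: 60.4
grip_force: 0.0
```

```bash
cat > tinchk.py <<'E'
from h import *
from scipy.optimize import linear_sum_assignment
np.set_printoptions(suppress=True,precision=1)
s=telemetry.sense();print(s["clock"],s["ee_pos"],s["opening"])
t,d=snapshot("top");P=cloud("top",d)+np.array([1.2,-1.6,0])
print("tin",np.array(tin_center("top",t)[0])+[.3,-.6])
# top-face mask on a world grid, discs found by template response
m=(P[...,2]>12.5)&(P[...,2]<21)&(np.hypot(P[...,0]-497.4,P[...,1]-331.9)<57.5)
q=P[m][:,:2]-[497.4,331.9];g=np.zeros((140,140),np.float32)
for x,y in q: cv2.circle(g,(int(round(y))+70,int(round(x))+70),1,1,-1)
k=np.zeros((45,45),np.float32);cv2.circle(k,(22,22),22,-1.0,-1);cv2.circle(k,(22,22),18,1.,-1);k[k<0]*=.6
r=cv2.filter2D(g,-1,k/(k>0).sum())
for _ in range(7):
    _,v,_,(y,x)=cv2.minMaxLoc(r)
    if v<.45: break
    z=P[m][np.hypot(q[:,0]-x+70,q[:,1]-y+70)<15]
    a=np.c_[z[:,:2],np.ones(len(z))];pl=np.linalg.lstsq(a,z[:,2],rcond=None)[0]
    print("round at",x-70,y-70,"score %.2f"%v,"z %.1f"%np.median(z[:,2]),"tilt %.3f"%np.hypot(*pl[:2]),"n",len(z))
    cv2.circle(r,(y,x),26,-1,-1)
E
python3 tinchk.py
python3 - <<'E'
from h import *
np.set_printoptions(suppress=True,precision=1)
im,d=snapshot("scene");P=cloud("scene",d)
m=((P[...,2]>9.5)&(P[...,2]<21)&(P[...,1]>100)&(P[...,1]<260)&(P[...,0]>560)&(P[...,0]<690)).astype(np.uint8)
n,l,s,c=cv2.connectedComponentsWithStats(m)
for i in range(1,n):
    if s[i,4]>30:q=P[l==i];print("scene",s[i,4],q.mean(0)+[-1.1,1.6,0])
E
```

```text
46.0 [601.4 134.5 131.9] 60.354549345935716
tin [497.5 331.8]
round at 1 -1 score 0.67 z 16.6 tilt 0.037 n 125
round at -24 -31 score 0.66 z 16.0 tilt 0.020 n 125
round at -24 30 score 0.65 z 16.5 tilt 0.015 n 125
round at 18 -37 score 0.63 z 16.5 tilt 0.024 n 113
scene 136 [601.3 133.9  12.9]
```

Call:
{"fn": "play_rows", "kwargs": {
  "deltas": [
    {"claw": 0.06,"delta_pos": [0,0,0],"turn": 0},
    {"claw": 0.06,"delta_pos": [0,0,-0.03],"turn": 0},
    {"claw": 0.06,"delta_pos": [0,0,-0.054],"turn": 0},
    {"claw": 0.06,"delta_pos": [0,0,-0.054],"turn": 0},
    {"claw": 0.0,"delta_pos": [0,0,-0.054],"turn": 0},
    {"claw": 0.0,"delta_pos": [0,0,-0.054],"turn": 0},
    {"claw": 0.0,"delta_pos": [0,0,-0.054],"turn": 0},
    {"claw": 0.0,"delta_pos": [0,0,-0.054],"turn": 0},
    {"claw": 0.0,"delta_pos": [0,0,-0.054],"turn": 0},
    {"claw": 0.0,"delta_pos": [0,0,0],"turn": 0}
  ]
}}

```text
clock: 47.35
ee_pos: [599.8, 134.5, 130.6]
tool_rot: [[0.997, 0.074, -0.005], [0.074, -0.997, -0.001], [-0.005, 0.0, -1.0]]
wrist_force: [0.8, 0.0, -0.1]
opening: 32.2
grip_force: 59.5
```

Call:
{"fn": "play_rows", "kwargs": {
  "deltas": [
    {"claw": 0.0,"delta_pos": [-0.02,0.055,0],"turn": 0},
    {"claw": 0.0,"delta_pos": [-0.04,0.11,0],"turn": 0},
    {"claw": 0.0,"delta_pos": [-0.06,0.16,0],"turn": 0},
    {"claw": 0.0,"delta_pos": [-0.08,0.21,0],"turn": 0},
    {"claw": 0.0,"delta_pos": [-0.0869,0.2322,0],"turn": 0},
    {"claw": 0.0,"delta_pos": [-0.0869,0.2322,-0.02],"turn": 0},
    {"claw": 0.0,"delta_pos": [-0.0869,0.2322,-0.035],"turn": 0},
    {"claw": 0.0,"delta_pos": [-0.0869,0.2322,-0.044],"turn": 0},
    {"claw": 0.0,"delta_pos": [-0.0869,0.2322,-0.044],"turn": 0},
    {"claw": 0.0,"delta_pos": [-0.0869,0.2322,-0.044],"turn": 0}
  ]
}}

```text
clock: 48.6
ee_pos: [515.3, 366.0, 87.7]
tool_rot: [[0.997, 0.072, -0.0], [0.072, -0.997, -0.0], [-0.0, 0.0, -1.0]]
wrist_force: [-0.1, 0.6, 3.4]
opening: 32.1
grip_force: 61.5
```

Call:
{"fn": "play_rows", "kwargs": {
  "deltas": [
    {"claw": 0.0,"delta_pos": [0.0,0.0,0.001],"turn": 0},
    {"claw": 0.0,"delta_pos": [0.0,0.0,0.001],"turn": 0},
    {"claw": 0.0,"delta_pos": [0.0,0.0,0.001],"turn": 0},
    {"claw": 0.0,"delta_pos": [0.0,0.0,0.001],"turn": 0},
    {"claw": 0.0,"delta_pos": [0.0,0.0,0.001],"turn": 0},
    {"claw": 0.0,"delta_pos": [0.0,0.0,0.001],"turn": 0},
    {"claw": 0.0,"delta_pos": [0.0,0.0,0.001],"turn": 0},
    {"claw": 0.0,"delta_pos": [0.0,0.0,0.001],"turn": 0},
    {"claw": 0.0,"delta_pos": [0.0,0.0,0.001],"turn": 0},
    {"claw": 0.0,"delta_pos": [0.0,0.0,0.001],"turn": 0}
  ]
}}

```text
clock: 49.85
ee_pos: [514.6, 366.9, 89.0]
tool_rot: [[0.997, 0.074, 0.0], [0.074, -0.997, 0.0], [0.0, -0.0, -1.0]]
wrist_force: [1.0, -0.4, -0.1]
opening: 32.1
grip_force: 59.7
```

Call:
{"fn": "play_rows", "kwargs": {
  "deltas": [
    {"claw": 0.043,"delta_pos": [0,0,0],"turn": 0},
    {"claw": 0.043,"delta_pos": [0,0,0],"turn": 0},
    {"claw": 0.043,"delta_pos": [0,0,0],"turn": 0},
    {"claw": 0.05,"delta_pos": [0,0,0.02],"turn": 0},
    {"claw": 0.06,"delta_pos": [0,0,0.043],"turn": 0},
    {"claw": 0.06,"delta_pos": [0.03,-0.05,0.043],"turn": 0},
    {"claw": 0.06,"delta_pos": [0.06,-0.1,0.043],"turn": 0},
    {"claw": 0.06,"delta_pos": [0.1,-0.15,0.043],"turn": 0},
    {"claw": 0.06,"delta_pos": [0.1258,-0.216,0.043],"turn": 0},
    {"claw": 0.06,"delta_pos": [0.1258,-0.216,0.043],"turn": 0}
  ]
}}

```text
clock: 51.1
ee_pos: [642.2, 147.3, 133.5]
tool_rot: [[0.998, 0.07, 0.002], [0.07, -0.998, -0.0], [0.002, 0.0, -1.0]]
wrist_force: [-1.0, 0.2, -1.1]
opening: 59.8
grip_force: 0.0
```

```bash
python3 tinchk.py; python3 - <<'E'
from h import *
np.set_printoptions(suppress=True,precision=1)
im,d=snapshot("scene");P=cloud("scene",d)
m=((P[...,2]>9.5)&(P[...,2]<21)&(P[...,1]>90)&(P[...,1]<260)&(P[...,0]>560)&(P[...,0]<720)).astype(np.uint8)
n,l,s,c=cv2.connectedComponentsWithStats(m)
for i in range(1,n):
    if s[i,4]>15:q=P[l==i];print("scene",s[i,4],q.mean(0)+[-1.1,1.6,0],(np.median(im[l==i],0)))
E
python3 chk.py
```

```text
51.1 [642.2 147.3 133.5] 59.787657542832015
tin [505.8 333.2]
round at 17 34 score 0.67 z 16.2 tilt 0.026 n 118
round at 18 -37 score 0.64 z 16.1 tilt 0.016 n 118
round at 1 -1 score 0.64 z 16.5 tilt 0.043 n 123
round at -23 29 score 0.62 z 16.4 tilt 0.012 n 122
scene 103 [658.4 171.8  12.9] [150. 163. 153.]
51.2 [641.1 149.7 133.1] 60.0872426067668 0.0
true~ [515.1 294.5] z 16.203742533706645 n 179 off tin [ 17.7 -37.4]
true~ [514.3 366. ] z 16.024226926690176 n 170 off tin [16.9 34.1]
true~ [490.2 319.1] z 15.99740052058678 n 303 off tin [ -7.2 -12.8]
true~ [474.2 361.3] z 15.93468589058216 n 176 off tin [-23.2  29.4]
```

Call:
{"fn": "play_rows", "kwargs": {
  "deltas": [
    {"claw": 0.06,"delta_pos": [0.02,0.02,0],"turn": 0},
    {"claw": 0.06,"delta_pos": [0.02,0.02,0],"turn": 0},
    {"claw": 0.06,"delta_pos": [0.02,0.02,-0.03],"turn": 0},
    {"claw": 0.06,"delta_pos": [0.02,0.02,-0.054],"turn": 0},
    {"claw": 0.06,"delta_pos": [0.02,0.02,-0.054],"turn": 0},
    {"claw": 0.0,"delta_pos": [0.02,0.02,-0.054],"turn": 0},
    {"claw": 0.0,"delta_pos": [0.02,0.02,-0.054],"turn": 0},
    {"claw": 0.0,"delta_pos": [0.02,0.02,-0.054],"turn": 0},
    {"claw": 0.0,"delta_pos": [0.02,0.02,-0.054],"turn": 0},
    {"claw": 0.0,"delta_pos": [0.02,0.02,-0.01],"turn": 0}
  ]
}}

```text
clock: 52.5
ee_pos: [658.9, 170.7, 120.9]
tool_rot: [[0.997, 0.074, -0.004], [0.074, -0.997, -0.001], [-0.004, 0.001, -1.0]]
wrist_force: [1.3, -0.2, 0.3]
opening: 32.2
grip_force: 59.5
```

Call:
{"fn": "play_rows", "kwargs": {
  "deltas": [
    {"claw": 0.0,"delta_pos": [0,0,0.01],"turn": 0},
    {"claw": 0.0,"delta_pos": [-0.04,0.05,0.01],"turn": 0},
    {"claw": 0.0,"delta_pos": [-0.08,0.1,0.01],"turn": 0},
    {"claw": 0.0,"delta_pos": [-0.1235,0.1598,0.01],"turn": 0},
    {"claw": 0.0,"delta_pos": [-0.1235,0.1598,0.01],"turn": 0},
    {"claw": 0.0,"delta_pos": [-0.1235,0.1598,-0.01],"turn": 0},
    {"claw": 0.0,"delta_pos": [-0.1235,0.1598,-0.025],"turn": 0},
    {"claw": 0.0,"delta_pos": [-0.1235,0.1598,-0.033],"turn": 0},
    {"claw": 0.0,"delta_pos": [-0.1235,0.1598,-0.033],"turn": 0},
    {"claw": 0.0,"delta_pos": [-0.1235,0.1598,-0.033],"turn": 0}
  ]
}}

```text
clock: 53.75
ee_pos: [537.4, 330.4, 89.1]
tool_rot: [[0.997, 0.073, 0.0], [0.073, -0.997, 0.0], [0.0, -0.0, -1.0]]
wrist_force: [0.4, 0.6, -0.4]
opening: 31.9
grip_force: 59.6
```

Next I release the last round and retreat clear of the tin and cutter.

Call:
{"fn": "play_rows", "kwargs": {
  "deltas": [
    {"claw": 0.043,"delta_pos": [0,0,0],"turn": 0},
    {"claw": 0.043,"delta_pos": [0,0,0],"turn": 0},
    {"claw": 0.043,"delta_pos": [0,0,0],"turn": 0},
    {"claw": 0.05,"delta_pos": [0,0,0.02],"turn": 0},
    {"claw": 0.06,"delta_pos": [0,0,0.06],"turn": 0},
    {"claw": 0.06,"delta_pos": [-0.02,-0.05,0.1],"turn": 0},
    {"claw": 0.06,"delta_pos": [-0.04,-0.1,0.14],"turn": 0},
    {"claw": 0.06,"delta_pos": [-0.06,-0.16,0.16],"turn": 0},
    {"claw": 0.06,"delta_pos": [-0.08,-0.22,0.16],"turn": 0},
    {"claw": 0.06,"delta_pos": [-0.08,-0.22,0.16],"turn": 0}
  ]
}}

```text
clock: 55.0
ee_pos: [455.6, 108.2, 250.7]
tool_rot: [[0.997, 0.071, 0.001], [0.071, -0.997, -0.0], [0.001, 0.0, -1.0]]
wrist_force: [0.4, -0.5, 0.1]
opening: 60.5
grip_force: 0.0
```

```bash
python3 tinchk.py; python3 - <<'E'
from h import *
np.set_printoptions(suppress=True,precision=1)
im,d=snapshot("scene");P=cloud("scene",d)+np.array([-1.1,1.6,0])
q=P[(P[...,2]>34)&(P[...,2]<50)&(abs(P[...,0]-576)<30)&(abs(P[...,1]-4)<25)];print("gauge grip",len(q),np.median(q,0))
for x in (30,60,90):
    q=P[(abs(P[...,0]-576-x)<8)&(abs(P[...,1]-4-x*.073)<9)&(P[...,2]<40)];print("bar top",np.median(q[:,2]))
q=P[(P[...,2]>134)&(P[...,2]<146)&(abs(P[...,0]-668)<35)&(abs(P[...,1]+60)<35)][:,:2];print("screw bar",cv2.minAreaRect(q.astype(np.float32)))
E
```

```text
55.0 [455.6 108.2 250.7] 60.51673276986247
tin [497.5 331.9]
round at -24 29 score 0.66 z 16.2 tilt 0.018 n 123
round at 40 -2 score 0.65 z 16.4 tilt 0.008 n 116
round at 17 34 score 0.65 z 16.1 tilt 0.026 n 120
round at -24 -31 score 0.65 z 16.1 tilt 0.044 n 122
round at 1 -1 score 0.64 z 16.3 tilt 0.034 n 121
round at 18 -37 score 0.63 z 16.2 tilt 0.021 n 115
gauge grip 51 [574.1   1.7  41.2]
bar top 16.855685633120117
bar top 16.701283902645457
bar top 16.163153041384135
screw bar ((667.3748168945312, -59.144561767578125), (47.40290451049805, 10.800359725952148), 34.784183502197266)
```

```bash
python3 -c "
from rig import sign_off
print(sign_off())"
```

```text
the job is handed in; nothing more can be done
None
```

The job is handed in; it returned no verdict, but my last check before that showed the free gap at about 4.8 mm, the gauge flat in its rest, and all six rounds flat in the tin with one in the middle.

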